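# Load the clamshell board-test jig

## Robot

A 7-joint arm with a two-finger parallel gripper is mounted at the origin on a cart in front of the work surface, level with it; the furniture and walls round the work are solid. World frame = base frame: x ahead of the robot, y to its left, z up, the work surface at z = 0. Lengths are in m, angles in degrees, forces in N, time in s.
With the tool pointing down it reaches from about 0.35 to 0.9 m from the base axis. Payload 19.9 kg.
Tool frame: the origin (TCP) lies midway between the tips of the shut fingers; the grasp point (between the pads) lies 19 mm behind it; z points along the fingers, y is the line along which they close (so a half turn about z gives the same grasp; the last joint's range is limited). The gripper opens to 85 mm and grips with 20 to 120 N. Pads are 22 mm wide; open, the fingers measure 114 mm over their backs; the gripper's body (76 mm by 85 mm) begins 54 mm behind the grasp point. The pads swing forward as they close: fully open they stand 13 mm farther back than shut.
Start: joints at [-2.378, 23.915, -0.59, 92.452, 0.269, 63.638, -3.037], TCP at [0.625, 0, 0.204] pointing down, gripper open.
Joint ranges: [-161.28, 161.28], [-22.2, 115.67], [-73.04, 71.86], [3.21, 147.25], [-68.34, 248.33], [10.77, 114.83], [-161.83, 161.83]. Speed limits (degrees/s): [108.29, 108.29, 136.94, 136.94, 172.46, 172.46, 172.46].

## Interface

Orientations are given as [roll, pitch, yaw] about the fixed x, y, z axes, in that order (R = Rz(yaw) Ry(pitch) Rx(roll)).
In Python, from rig import ctrl gives the robot as it stands.
- The arm moves only by the tool step_arm, never from a script. Its argument "series" is a list of rows, each an object with "travel": the shift along the tool's x, y, z in m, a list of three; "delta_rot": the turn, a rotation vector about the tool's x, y, z in rad, a list of three. In form: [{"travel": [dx, dy, dz], "delta_rot": [wx, wy, wz]}, ...]. A call has 1 to 10 rows; each row is the pose to reach, as a shift and turn from the pose commanded when the call began, along the tool's axes at that moment; what a row does not reach only later rows make up. A row lasts 1/10 s, in which the tool goes at most 50 mm and 8.59 degrees, less where a joint would pass 70% of its speed; a pose out of reach is approached as far as the arm can. A call with a gripper value outside its range is refused whole. "hand" is the opening, from 0 (shut) to 1 (fully open), set as the call begins (left out, the last holds). The fingers move at their own pace and stop on an object; "grip_force" is the grip in N (left out, the last holds). Time passes only in rows, so rows that repeat a pose let the fingers close. It gives the time, the measured TCP pose, the force, the opening and the grip force at its end, in the units of the state.
- ctrl.state(): the state, without advancing time (a new reading comes with each control period).
- ctrl.camera(name): name is "scene" or "side" or "wrist"; returns a dict with "pixels" (420x560x3 uint8, red, green, blue), "fov_y" (degrees; the focal length in pixels is half the picture's height over the tangent of half this angle, whatever the lens; pixels are square), "cx", "cy" (the principal point, pixels), "R" (3x3) and "t" (3): a world point X has camera coordinates R X + t; the wrist camera has in their place "T_tool_cam" (4x4, takes a point from camera to tool coordinates, whose origin is the TCP and whose axes are the flange's). Camera axes: x right, y down, z forward; pixel columns grow to the right and rows downward; lengths in m; the calibration is good to about 2 mm. A picture is of the moment at which its call begins: read the wrist's pose just before it. There is no depth.
- ctrl.finish_job(): hands the job in; it is judged then, once.
The state is a dict: "t": time; "joint_pos": joint angles; "qd": joint speeds; "effort": joint torques, N m; "tool_pos": TCP position; "orientation": TCP orientation; "force": force on the tool from outside, world axes, zero at the start; "wrist_torque": the same for the moment, N m; "grip_width": opening from 0.0 (shut) to 1.0 (fully open); "grasp_force": force on a finger pad.
Only numpy, scipy, OpenCV 4.12 (cv2) and the standard library are available. Lean on these libraries where they do the work, as an engineer would, in place of code of your own. Each camera call takes 0.05 s, during which the arm holds its last target. There are 200 camera calls.

## Task

Set up the clamshell jig for testing the smaller of the two circuit boards beside it: swing its lid right back past upright, then stack in it, from the bottom up and each seated flat and square, the riser plate with the two round holes, the contact block with its pins up, the smaller circuit board on the block between the block's short pins, and over the board the pressure frame standing on its four legs. Then close the lid fully over the stack and let go. Leave the larger circuit board and the mouse where they lie.

Things in the scene. Friction and masses are not known exactly. Their poses are not given: they have to be found in the camera images.
- jig: Clamshell jig, fixed. Origin on the desk under the middle of its well; x from the front (tab) to the hinge, z up. Dark base plate 158 (x) x 104 (y) mm, top at z 12 mm. Eight 10 mm guide pins, tapered tops at z 63 mm, round a well 81 (x) x 65 (y) mm: at x +-31, y +-37.5 and x +-45.5, y +-19 mm. Hinge line along y at x 60, z 71 mm, in cheeks up to z 80 mm.
- lid (a joint): Lid of the jig, a grey 7 mm frame, 86 mm wide, with a clear window: 0 = closed, level; grows as the front edge rises and swings back over the hinge, up to 2.2 rad. Friction hinge: stays where it is left, takes 2 to 3 N at the tab. Starts closed or ajar, up to 0.35 rad.
- lid_tab (a point): Grip point in the black tab at the middle of the lid's front edge, 128 mm from the hinge line (jig x -68, z 71 mm when closed). Tab 12 mm thick (jig y), 14 to 16 mm high, in the lid's plane: 12 mm beyond this point, 24 mm behind it to the lid's edge. Can be pinched from above across its thickness at every lid angle; it turns in the fingers as the lid swings.
- riser_plate: Bare aluminium plate 76 (x) x 60 (y) x 12 mm with two 24 mm round holes. Goes first, on the jig's base, long side along the jig's x, either way round. Origin under its centre, z up; about 100 g.
- contact_block: Black block 76 (x) x 60 (y) x 12 mm; on top, small brass contacts and eight steel pins (6 mm thick, 14 mm high, tapered over the last 6 mm) round a space of 59 (x) x 47 (y) mm for the board, the middle 39 mm of each long side free. Goes second, on the riser, pins up, long side along the jig's x, either way round. Origin under its centre; about 90 g.
- small_board: The smaller circuit board (blue), 42 (x) x 54 (y) mm, on four 6 mm legs: board from z 6 to 8 mm, components to 19 mm. Grasp by its long edges, 42 mm apart. Goes third, legs on the contact block's top, long side (own y) along the jig's x, either way round. Origin under its centre, level with the legs' ends; about 30 g.
- pressure_frame: White open frame 76 (x) x 60 (y) mm, rails 8 to 9 mm wide at z 15 to 21 mm, on four thin steel legs at x +-34, y +-26 mm. Goes fourth, legs on the contact block's corners, round the board, long side along the jig's x, either way round. Origin under its centre, level with the legs' ends; about 50 g.
- large_board: The larger circuit board (green), 46 x 62 x 19 mm, not part of the job. Origin under its centre.
- mouse: Black computer mouse, 108 x 63 x 38 mm, not part of the job. Origin under its centre.
Things that resemble listed ones, but are neither listed nor needed, are in the scene too. Several things have the shape of the pressure_frame; the one meant has the colours described above.

How it is judged (in metres and radians):
On the way, in this order (a step that is already met when the one before it is completed fails the run):
1. the lid is swung back past upright (more than 1.65 rad) (value of joint lid above 1.65 rad), for 0.2 s.
2. the riser plate lies flat on the jig's base between the guide pins, let go (z of riser_plate in the frame of jig between 0.009 and 0.015 m and horizontal distance between riser_plate and jig below 0.007 m and angle between riser_plate's own z axis and vertical below 0.06 rad and angle between the x axis of riser_plate and the x axis of jig, either way round below 0.2 rad and linear speed of riser_plate below 0.02 m/s and contact force between riser_plate and the fingers below 0.1 N), for 0.2 s.
3. the contact block lies flat on the riser plate, let go (z of contact_block in the frame of jig between 0.021 and 0.027 m and horizontal distance between contact_block and jig below 0.007 m and angle between contact_block's own z axis and vertical below 0.06 rad and angle between the x axis of contact_block and the x axis of jig, either way round below 0.2 rad and linear speed of contact_block below 0.02 m/s and contact force between contact_block and the fingers below 0.1 N), for 0.2 s.
4. the small board stands on the contact block between its short pins, let go (z of small_board in the frame of jig between 0.033 and 0.039 m and horizontal distance between small_board and contact_block below 0.007 m and angle between small_board's own z axis and vertical below 0.06 rad and angle between the y axis of small_board and the x axis of jig, either way round below 0.2 rad and linear speed of small_board below 0.02 m/s and contact force between small_board and the fingers below 0.1 N), for 0.2 s.
5. the pressure frame stands over the board with its legs on the contact block, let go (z of pressure_frame in the frame of jig between 0.033 and 0.039 m and horizontal distance between pressure_frame and jig below 0.007 m and angle between pressure_frame's own z axis and vertical below 0.06 rad and angle between the x axis of pressure_frame and the x axis of jig, either way round below 0.2 rad and linear speed of pressure_frame below 0.02 m/s and contact force between pressure_frame and the fingers below 0.1 N), for 0.2 s.
6. the lid is closed over the stack (less than 0.08 rad) (value of joint lid below 0.08 rad), for 0.2 s.
At the end, for the whole second after the job is handed in: Feet of riser plate, contact block, board and frame 12, 24, 36 and 36 mm above the desk (+-3 mm), within 7 mm of the well's middle (board: of the block's), level within 0.06 rad, square within 0.2 rad, released and at rest; lid closed to less than 0.08 rad (all of step 2 and all of step 3 and all of step 4 and all of step 5 and value of joint lid below 0.08 rad); the robot touches nothing.
It fails at once if the larger board or the mouse is shifted by more than 25 mm (distance of any of large_board, mouse from where it was at the start of the episode above 0.025 m).
It also fails if it takes over 125 s, if anything falls off the work surface, if the arm or the gripper's body presses on something with over 40 N, if the wrist force passes 120 N, or if a joint passes its speed limit or range.

## Working session

There is one attempt and no reset: what is moved stays moved. The work goes in short steps, Python scripts to look and compute and a tool call to move; the robot and the scene stay as the last step left them, time stands still between calls to the robot, and variables do not carry over. Pictures are saved under pics/ and viewed, at most 14 in all, crops included, and the job is handed in when it is done.

Besides the shell and the picture viewer there is one more tool, called after ">>>" by a JSON object that holds its "api" and its "payload". step_arm: Moves the arm, as the interface text tells. Its arguments: {"type":"object","properties":{"series":{"type":"array","items":{"type":"object","properties":{"travel":{"type":"array","items":{"type":"number"}},"delta_rot":{"type":"array","items":{"type":"number"}}}}},"hand":{"type":"number"},"grip_force":{"type":"number"}},"required":["series"]}

```bash
ls; mkdir -p pics; cat > h.py <<'E'
import numpy as np, cv2, pickle
from rig import ctrl
from scipy.spatial.transform import Rotation as Ro
def snap(name,fn=None):
    s=ctrl.state(); c=ctrl.camera(name); c={k:(np.array(v) if k in("pixels","R","t","T_tool_cam") else v) for k,v in c.items()}
    if name=="wrist":
        T=np.eye(4); T[:3,:3]=Ro.from_euler('xyz',s["orientation"],degrees=True).as_matrix(); T[:3,3]=s["tool_pos"]
        W=T@c["T_tool_cam"]; c["R"]=W[:3,:3].T; c["t"]=-c["R"]@W[:3,3]
    if fn: cv2.imwrite(f"pics/{fn}.png",c["pixels"][:,:,::-1]); pickle.dump(c,open(f"pics/{fn}.pkl","wb"))
    return c
def f(c): return c["pixels"].shape[0]/2/np.tan(np.radians(c["fov_y"])/2)
def ray(c,u,v):
    d=c["R"].T@np.array([(u-c["cx"])/f(c),(v-c["cy"])/f(c),1.]); return -c["R"].T@c["t"],d
def onz(c,u,v,z):
    o,d=ray(c,u,v); return o+d*(z-o[2])/d[2]
def proj(c,X):
    p=c["R"]@np.array(X)+c["t"]; return np.array([c["cx"]+f(c)*p[0]/p[2],c["cy"]+f(c)*p[1]/p[2]])
def load(fn): return pickle.load(open(f"pics/{fn}.pkl","rb"))
E
python3 - <<'E'
from h import *
s=ctrl.state(); print(s)
for n in("scene","side","wrist"):
    c=snap(n,n+"0"); print(n,c["fov_y"],-c["R"].T@c["t"],c["R"][2],c["cx"],c["cy"],{k for k in c})
a=[cv2.imread(f"pics/{n}0.png") for n in("scene","side")]
E
```

```text
pics
{'t': 0.0, 'joint_pos': array([-2.37937371, 23.94798216, -0.59043481, 92.48630339,  0.27087014,
       63.63916086, -3.03922641]), 'qd': array([ 0.10061253,  0.05835801, -0.0032886 , -0.01887294,  0.05665389,
       -0.03749077, -0.00396068]), 'effort': array([ 3.43503270e-04, -8.64444852e+01,  6.79280274e-01, -4.34903777e+01,
        1.92400004e-02,  7.37222959e-03,  1.31192037e-04]), 'tool_pos': array([ 6.24604725e-01, -3.55901583e-06,  2.02955203e-01]), 'orientation': array([-1.79928186e+02,  6.71103728e-03,  9.00003381e+01]), 'force': array([ 0.32780914,  0.27941488, -0.58544366]), 'wrist_torque': array([ 0.00489748, -0.02485746,  0.02386942]), 'grasp_force': 0.0, 'grip_width': 0.9974187165263902}
scene 48.46520154544776 [0.16484813 1.17764534 0.78852722] [ 0.33745489 -0.73408338 -0.58927565] 275.14605121676476 204.99990727395436 {'cy', 'cx', 't', 'fov_y', 'R', 'pixels'}
side 42.33496262106175 [0.35844376 1.59067352 0.96867984] [ 0.15145823 -0.81156301 -0.56429238] 277.20701198103296 213.1036038212706 {'cy', 'cx', 't', 'fov_y', 'R', 'pixels'}
wrist 65.94870708743433 [0.62517797 0.06861539 0.37217742] [-0.00111655 -0.27443326 -0.9616055 ] 276.8298469320093 214.10854465489822 {'cy', 'cx', 'pixels', 't', 'fov_y', 'R', 'T_tool_cam'}
```

View pics/scene0.png

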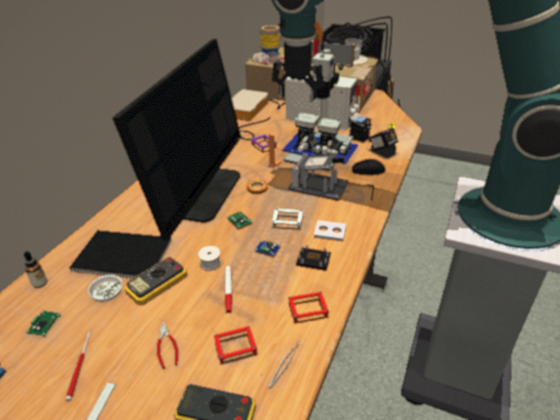

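View pics/side0.png

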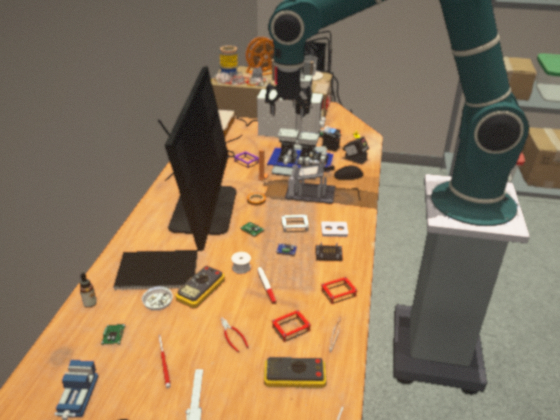

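The scene picture shows the jig at (320,178) and the white frame at (288,217), with red look-alikes at (308,306) and (235,344). The riser with two holes is at (331,231), the block at (313,257) and the mouse at (368,167). The blue board is at (268,247); the green boards at (239,219) and (43,322) are not wanted.

```bash
python3 - <<'E'
from h import *
for n,pts in (("scene0",dict(jig=(320,188),frame=(288,217),riser=(331,231),block=(313,257),blue=(268,247),green=(239,219),mouse=(368,167),redf=(308,306))),("side0",dict(jig=(311,192),frame=(295,222),riser=(334,228),block=(328,252),blue=(287,249),green=(252,228),mouse=(349,173),redf=(339,289)))):
    c=load(n)
    for k,p in pts.items(): print(n,k,onz(c,*p,0.015).round(3))
print(load("wrist0")["T_tool_cam"].round(3))
E
```

```text
scene0 jig [0.519 0.087 0.015]
scene0 frame [0.553 0.252 0.015]
scene0 riser [0.427 0.265 0.015]
scene0 block [0.436 0.376 0.015]
scene0 blue [0.553 0.384 0.015]
scene0 green [0.673 0.31  0.015]
scene0 mouse [ 0.419 -0.08   0.015]
scene0 redf [0.392 0.527 0.015]
side0 jig [0.529 0.075 0.015]
side0 frame [0.552 0.255 0.015]
side0 riser [0.432 0.262 0.015]
side0 block [0.437 0.381 0.015]
side0 blue [0.553 0.391 0.015]
side0 green [0.673 0.312 0.015]
side0 mouse [ 0.416 -0.077  0.015]
side0 redf [0.391 0.528 0.015]
[[-0.001 -0.962 -0.274  0.069]
 [ 1.    -0.001 -0.     0.   ]
 [-0.    -0.274  0.962 -0.169]
 [ 0.     0.     0.     1.   ]]
```

View pics/wrist0.png

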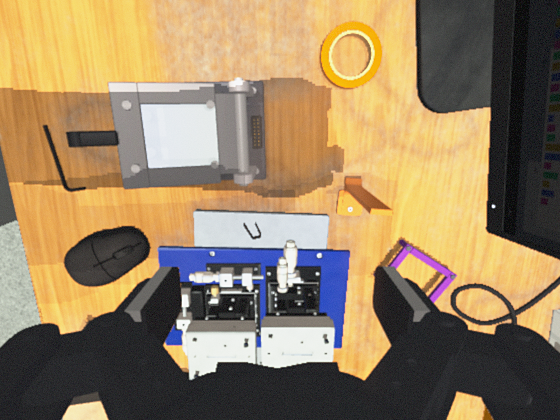

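The wrist view shows the jig with its tab at (92,138), pointing toward world -x, and the hinge at (240,130). Next I raise the camera over the parts.

>>> {"api": "step_arm", "payload": {"series": [{"travel": [0.05,-0.02,-0.02]},{"travel": [0.1,-0.04,-0.04]},{"travel": [0.14,-0.06,-0.06]},{"travel": [0.18,-0.07,-0.08]},{"travel": [0.22,-0.09,-0.1]},{"travel": [0.25,-0.09,-0.1]},{"travel": [0.25,-0.09,-0.1]},{"travel": [0.25,-0.09,-0.1]}]}}

```text
invalid input at $.series[0]: expected keys travel, delta_rot
```

```bash
python3 - <<'E'
from h import *
c=snap("wrist","w1"); s=ctrl.state(); print(s["t"],s["tool_pos"],s["orientation"],np.abs(s["qd"]).max())
E
```

```text
0.2 [6.24783701e-01 2.71378680e-05 2.03221192e-01] [-1.79958439e+02  2.40443302e-03  9.00036496e+01] 0.1358289479693145
```

View pics/w1.png

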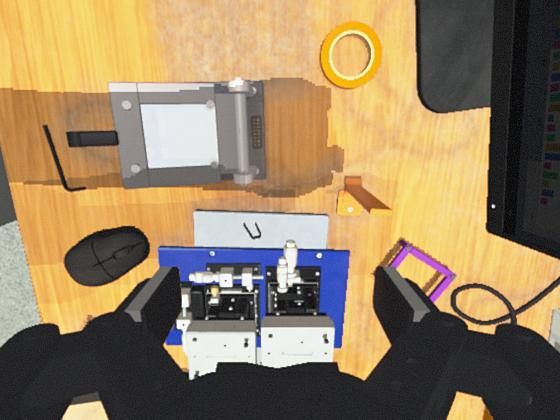

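Rows need both keys.

>>> {"api": "step_arm", "payload": {"series": [{"travel": [0.05,-0.02,-0.02],"delta_rot": [0,0,0]},{"travel": [0.1,-0.04,-0.04],"delta_rot": [0,0,0]},{"travel": [0.14,-0.06,-0.06],"delta_rot": [0,0,0]},{"travel": [0.18,-0.07,-0.08],"delta_rot": [0,0,0]},{"travel": [0.22,-0.09,-0.1],"delta_rot": [0,0,0]},{"travel": [0.25,-0.09,-0.1],"delta_rot": [0,0,0]},{"travel": [0.25,-0.09,-0.1],"delta_rot": [0,0,0]},{"travel": [0.25,-0.09,-0.1],"delta_rot": [0,0,0]}]}}

```text
t: 1.0
tool_pos: [0.5347, 0.2506, 0.3033]
orientation: [-180.0, 0.0, 90.1]
force: [-0.7, -0.7, 0.8]
grip_width: 1.003
grasp_force: 0.0
```

```bash
python3 - <<'E'
from h import *
c=snap("wrist","w1"); s=ctrl.state(); print(s["t"],s["tool_pos"],s["orientation"],np.abs(s["qd"]).max())
E
```

```text
1.05 [0.5350497  0.24944478 0.30320986] [-1.79971700e+02  3.69750823e-02  8.99823283e+01] 1.0542395730022782
```

View pics/w1.png

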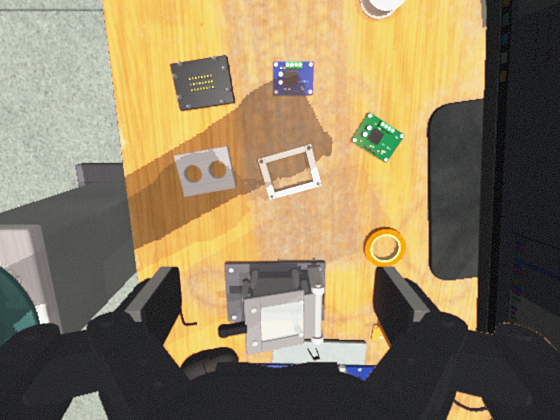

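w1 shows the block at (203,83), blue board (293,78), green board (379,136), riser (205,172), white frame (290,172), and the jig base (275,290) with the lid ajar. Candidates for "small board" are blue (293,78), green (379,136) and another green far off, so blue is the choice. White is the frame at (290,172); the others are red or purple.

```bash
cat >> h.py <<'E'
def rect(c,mask,z,hole=False):
    cs,_=cv2.findContours(mask.astype(np.uint8),cv2.RETR_EXTERNAL,cv2.CHAIN_APPROX_NONE)
    k=max(cs,key=cv2.contourArea)[:,0]
    W=np.array([onz(c,u,v,z)[:2] for u,v in k])*1000
    r=cv2.minAreaRect(W.astype(np.float32)); (x,y),(w,h),a=r
    if w<h: a+=90;w,h=h,w
    a=(a+90)%180-90
    return np.round([x,y,w,h,a],1),k   # mm, long side angle deg
def roi(c,x0,x1,y0,y1):
    m=np.zeros(c["pixels"].shape[:2],bool); m[y0:y1,x0:x1]=1; return m
E
python3 - <<'E'
from h import *
c=load("w1"); im=c["pixels"]; hsv=cv2.cvtColor(im,cv2.COLOR_RGB2HSV); H,S,V=[hsv[...,i].astype(int) for i in range(3)]
vis=im.copy()
for n,b,m,z in (("block",(165,245,45,118),(V<75)|((S<60)&(V<110)),.012),("riser",(165,245,142,205),(S<70)&(V>90),.012),("frame",(250,330,138,205),(S<60)&(V>140),.021),("blue",(265,322,50,105),(H>105)&(H<135)&(S>70),.008),("green",(345,410,105,170),(H>40)&(H<90)&(S>70),.008)):
    m=m&roi(c,*b); m=cv2.morphologyEx(m.astype(np.uint8),cv2.MORPH_CLOSE,np.ones((3,3)))
    r,k=rect(c,m,z); print(n,r); cv2.drawContours(vis,[k.reshape(-1,1,2)],-1,(255,0,255),1)
    if n=="riser":
        pass
cv2.imwrite("pics/v1.png",cv2.resize(vis[40:210,150:420],None,fx=2.8,fy=2.8)[:,:,::-1])
for p in((225,262),(327,260)): print(onz(c,*p,.012))
c0=load("wrist0")
for p in((265,82),(265,180)): print(onz(c0,*p,.012))
for p in((238,82),(243,180)): print("hinge",onz(c0,*p,.071))
for a,b in(((92,138),(235,329)),((70,138),(219,330))):
    A,B=ray(c0,*a),ray(c,*b); M=np.stack([A[1],-B[1]],1); k=np.linalg.lstsq(M,B[0]-A[0],rcond=None)[0]; print("tab",A[0]+k[0]*A[1],B[0]+k[1]*B[1])
cv2.imwrite("pics/j.png",np.hstack([cv2.resize(c0["pixels"][60:210,40:290],(400,240)),cv2.resize(im[240:380,180:390],(360,240))])[:,:,::-1])
E
```

```text
block [436.7 368.4  74.4  58.    8.2]
riser [432.7 251.2  77.4  60.5  10. ]
frame [552.9 251.7  76.4  60.8  15.8]
blue [556.1 375.   52.5  39.6   0. ]
green [675.5 298.2  60.6  44.8 -30.1]
[0.45492511 0.11085816 0.012     ]
[0.61233786 0.11425618 0.012     ]
[0.61267156 0.10822869 0.012     ]
[0.61151844 0.00568482 0.012     ]
hinge [0.59131769 0.10177024 0.071     ]
hinge [0.59308778 0.01601553 0.071     ]
tab [0.47751577 0.05631546 0.10735647] [0.48017591 0.05794496 0.10579751]
tab [0.45897401 0.05626296 0.10577873] [0.45910495 0.0563444  0.10569327]
```

View pics/v1.png

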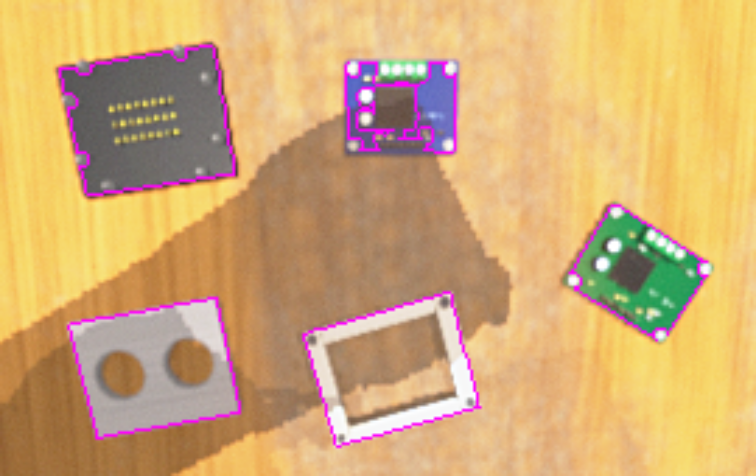

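View pics/j.png

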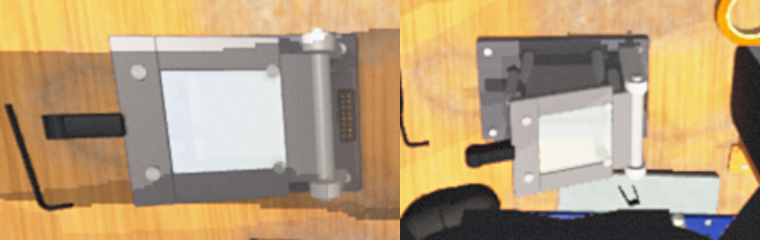

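The picks match the given sizes. The jig centre is about (0.532, 0.059) with yaw about +1°. The lid is at about 0.26 rad, with its grip point near (0.468, 0.0575, 0.104). Next I go above the tab with the fingers closing along y.

>>> {"api": "step_arm", "payload": {"series": [{"travel": [-0.02,-0.007,0.012],"delta_rot": [0,0,-0.145]},{"travel": [-0.04,-0.014,0.024],"delta_rot": [0,0,-0.29]},{"travel": [-0.06,-0.021,0.036],"delta_rot": [0,0,-0.435]},{"travel": [-0.08,-0.028,0.048],"delta_rot": [0,0,-0.58]},{"travel": [-0.1,-0.035,0.06],"delta_rot": [0,0,-0.725]},{"travel": [-0.12,-0.042,0.072],"delta_rot": [0,0,-0.87]},{"travel": [-0.14,-0.049,0.084],"delta_rot": [0,0,-1.015]},{"travel": [-0.16,-0.056,0.096],"delta_rot": [0,0,-1.16]},{"travel": [-0.18,-0.063,0.108],"delta_rot": [0,0,-1.305]},{"travel": [-0.1925,-0.067,0.12],"delta_rot": [0,0,-1.45]}]}}

```text
t: 2.05
tool_pos: [0.4673, 0.0547, 0.183]
orientation: [-180.0, -0.0, 173.2]
force: [1.4, 0.4, -0.4]
grip_width: 0.998
grasp_force: 0.0
```

>>> {"api": "step_arm", "payload": {"series": [{"travel": [0,0,0],"delta_rot": [0,0,-0.12]},{"travel": [0,0,0],"delta_rot": [0,0,-0.12]},{"travel": [0,0,0],"delta_rot": [0,0,-0.12]}]}}

```text
t: 2.35
tool_pos: [0.4681, 0.0569, 0.1837]
orientation: [-180.0, 0.0, 179.7]
force: [-0.3, -0.4, 0.4]
grip_width: 0.997
grasp_force: 0.0
```

```bash
python3 - <<'E'
from h import *
c=snap("wrist","w2"); s=ctrl.state(); print(s["t"],s["tool_pos"],s["orientation"],s["joint_pos"].round(1),proj(c,(.468,.0575,.104)))
E
```

```text
2.4 [0.46814761 0.05719676 0.18373573] [-1.79998449e+02  1.25807854e-02  1.79710808e+02] [  0.3   9.9 -12.1 114.5   2.5  55.9  76.6] [278.93621347 211.83317789]
```

View pics/w2.png

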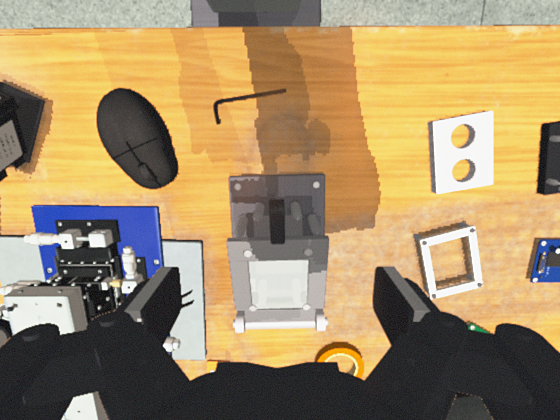

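The tab spans (279,199–243), so its grip point is at about (279,214), 2 px from the prediction. Descend and grip.

>>> {"api": "step_arm", "payload": {"series": [{"travel": [0,0,0.03],"delta_rot": [0,0,0]},{"travel": [0,0,0.06],"delta_rot": [0,0,0]},{"travel": [0,0,0.085],"delta_rot": [0,0,0]},{"travel": [0,0,0.096],"delta_rot": [0,0,0]},{"travel": [0,0,0.096],"delta_rot": [0,0,0]},{"travel": [0,0,0.096],"delta_rot": [0,0,0]}]}}

```text
t: 3.0
tool_pos: [0.4685, 0.0577, 0.0884]
orientation: [180.0, 0.0, 179.9]
force: [-0.0, -0.4, -0.3]
grip_width: 1.001
grasp_force: 0.0
```

>>> {"api": "step_arm", "payload": {"hand": 0, "grip_force": 30, "series": [{"travel": [0,0,0],"delta_rot": [0,0,0]},{"travel": [0,0,0],"delta_rot": [0,0,0]},{"travel": [0,0,0],"delta_rot": [0,0,0]},{"travel": [0,0,0],"delta_rot": [0,0,0]},{"travel": [0,0,0],"delta_rot": [0,0,0]},{"travel": [0,0,0],"delta_rot": [0,0,0]},{"travel": [0,0,0],"delta_rot": [0,0,0]},{"travel": [0,0,0],"delta_rot": [0,0,0]}]}}

```text
t: 3.8
tool_pos: [0.468, 0.0575, 0.0876]
orientation: [-180.0, -0.0, 180.0]
force: [0.7, 0.0, -0.2]
grip_width: -0.002
grasp_force: 0.0
```

```bash
python3 - <<'E'
import numpy as np
a0=.26
for i in range(1,19):
    a=a0+i*.1
    print(i,round(a,2),(np.array([.128*(np.cos(a)-np.cos(a0)),0,-.128*(np.sin(a)-np.sin(a0))])).round(4))
E
```

```text
1 0.36 [-0.0039  0.     -0.0122]
2 0.46 [-0.009   0.     -0.0239]
3 0.56 [-0.0152  0.     -0.0351]
4 0.66 [-0.0226  0.     -0.0456]
5 0.76 [-0.0309  0.     -0.0553]
6 0.86 [-0.0402  0.     -0.0641]
7 0.96 [-0.0503  0.     -0.072 ]
8 1.06 [-0.0611  0.     -0.0788]
9 1.16 [-0.0726  0.     -0.0844]
10 1.26 [-0.0846  0.     -0.089 ]
11 1.36 [-0.0969  0.     -0.0923]
12 1.46 [-0.1095  0.     -0.0943]
13 1.56 [-0.1223  0.     -0.0951]
14 1.66 [-0.1351  0.     -0.0946]
15 1.76 [-0.1478  0.     -0.0928]
16 1.86 [-0.1602  0.     -0.0898]
17 1.96 [-0.1723  0.     -0.0855]
18 2.06 [-0.1838  0.     -0.0801]
```

The fingers shut on nothing, so I look again.

```bash
python3 - <<'E'
from h import *
c=snap("wrist","w3"); d=snap("side","s3"); e=snap("scene","e3")
def cr(c,p,r,o): 
    u,v=proj(c,p).astype(int); return cv2.resize(c["pixels"][max(v-r,0):v+r,max(u-r,0):u+r],(o,o))
p=(.5,.0575,.1)
cv2.imwrite("pics/x3.png",np.hstack([cv2.resize(c["pixels"][150:400,155:405],(390,390)),cr(e,p,50,390)])[:,:,::-1])
E
```

```text
(no output)
```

View pics/x3.png

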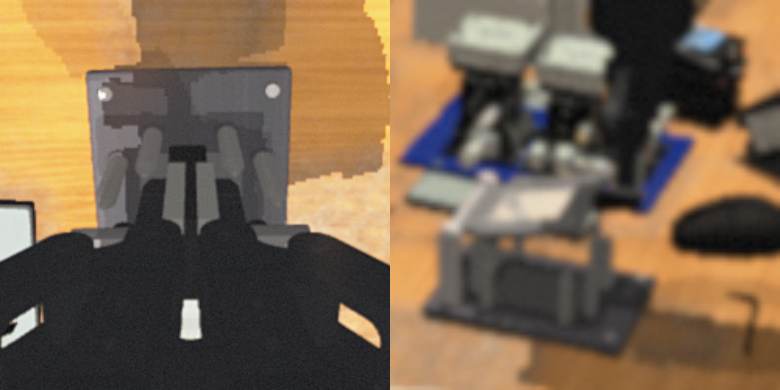

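```bash
python3 - <<'E'
from h import *
cs=[load(n) for n in("wrist0","w1","w2")]
for a in(0,.1,.2,.26,.35):
    for r in(.140,.104):
        X=(.592-r*np.cos(a),.0575,.071+r*np.sin(a)); print(a,r,[proj(c,X).round(0) for c in cs])
im=[]
for c,b in zip(cs,((50,130,110,170),(205,265,305,350),(250,310,190,250))):
    g=cv2.cvtColor(c["pixels"],cv2.COLOR_RGB2GRAY)[b[2]:b[3],b[0]:b[1]]<45
    cc=cv2.connectedComponentsWithStats(g.astype(np.uint8))[2][1:]; k=cc[np.argmax(cc[:,4])]; print("black box",k[0]+b[0],k[1]+b[2],k[2],k[3])
for n,z in(("w2",0.012),):
    c=load(n)
    for p in((230,177),(326,175),(235,322),(327,322)): print(onz(c,*p,.012 if p[1]<200 else .071))
E
```

```text
0 0.14 [array([ 86., 135.]), array([218., 314.]), array([279., 184.])]
0 0.104 [array([125., 135.]), array([244., 314.]), array([279., 223.])]
0.1 0.14 [array([ 77., 135.]), array([217., 320.]), array([279., 188.])]
0.1 0.104 [array([121., 135.]), array([243., 318.]), array([279., 227.])]
0.2 0.14 [array([ 70., 136.]), array([217., 326.]), array([279., 194.])]
0.2 0.104 [array([117., 136.]), array([244., 323.]), array([279., 233.])]
0.26 0.14 [array([ 66., 136.]), array([217., 330.]), array([279., 199.])]
0.26 0.104 [array([115., 136.]), array([244., 326.]), array([279., 237.])]
0.35 0.14 [array([ 61., 137.]), array([218., 336.]), array([279., 208.])]
0.35 0.104 [array([113., 136.]), array([246., 330.]), array([279., 244.])]
black box 50 137 11 33
black box 219 322 27 10
black box 271 215 14 28
[0.45485314 0.00621441 0.012     ]
[0.45343244 0.10791722 0.012     ]
[0.59123985 0.01308165 0.071     ]
[0.59185996 0.10511615 0.071     ]
```

```bash
python3 - <<'E'
from h import *
c=load("w3"); print(ctrl.state()["tool_pos"],proj(c,(.468,.0575,.0876)))
for a in(0,.05,.1,.15,.2,.26,.35):
    print(a,[proj(c,(.592-r*np.cos(a),y,.071+r*np.sin(a))).round(0) for r,y in((.14,.0575),(.104,.015),(.104,.101))])
cv2.imwrite("pics/x4.png",cv2.resize(c["pixels"][200:330,180:380],(800,520),interpolation=cv2.INTER_CUBIC)[:,:,::-1])
E
```

```text
[0.46794227 0.05747642 0.08753915] [278.59848626 250.03312696]
0 [array([278., 214.]), array([211., 270.]), array([348., 270.])]
0.05 [array([279., 218.]), array([209., 274.]), array([350., 273.])]
0.1 [array([279., 223.]), array([207., 278.]), array([351., 278.])]
0.15 [array([279., 228.]), array([206., 283.]), array([353., 283.])]
0.2 [array([279., 234.]), array([204., 289.]), array([355., 289.])]
0.26 [array([279., 244.]), array([202., 297.]), array([358., 297.])]
0.35 [array([279., 261.]), array([198., 310.]), array([361., 310.])]
```

View pics/x4.png

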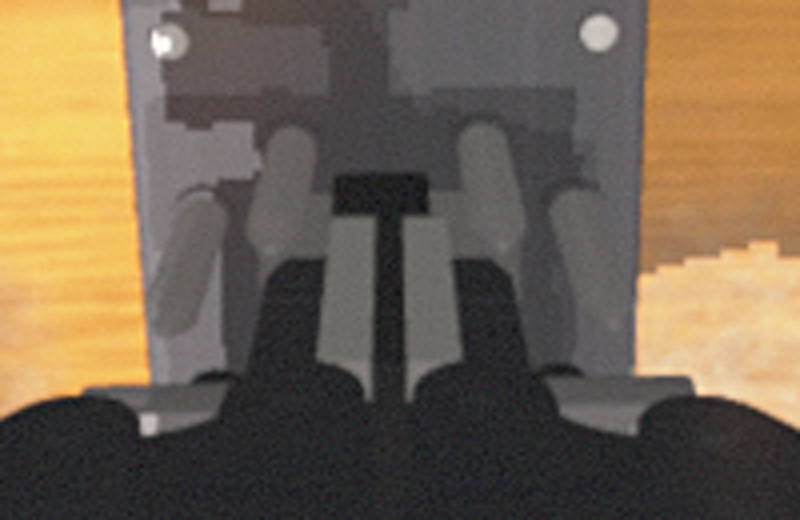

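```bash
python3 - <<'E'
from h import *
c=load("w3"); s=np.array([.468,.0575,.0876])
for dx in(0,-.011):
  for dz in(0,.01,.02,.03): print(dx,dz,proj(c,s+[dx,.0,dz]).round(0),proj(c,s+[dx,.006,dz]).round(0))
c=load("w2"); s=np.array([.4681,.0572,.1837])
print([proj(c,s+[-.011,.0425,dz]).round(0) for dz in(0.,.013,.02,.03)])
E
```

```text
0 0 [279. 250.] [289. 250.]
0 0.01 [279. 257.] [290. 257.]
0 0.02 [279. 265.] [291. 265.]
0 0.03 [279. 274.] [292. 274.]
-0.011 0 [279. 231.] [289. 231.]
-0.011 0.01 [279. 238.] [290. 238.]
-0.011 0.02 [279. 245.] [291. 245.]
-0.011 0.03 [279. 253.] [292. 253.]
[array([356., 231.]), array([362., 239.]), array([366., 244.]), array([371., 252.])]
```

The lid is still at about 0.26. The fingertips in the picture sit about 25 mm higher than I assumed and shut just above the tab, so I open, lower and regrip.

>>> {"api": "step_arm", "payload": {"hand": 0.6, "series": [{"travel": [0,0,-0.01],"delta_rot": [0,0,0]},{"travel": [0,0,-0.01],"delta_rot": [0,0,0]},{"travel": [0,0,-0.01],"delta_rot": [0,0,0]},{"travel": [0,0,-0.01],"delta_rot": [0,0,0]},{"travel": [0,0,-0.01],"delta_rot": [0,0,0]},{"travel": [0,0,0.0],"delta_rot": [0,0,0]},{"travel": [0,0,0.01],"delta_rot": [0,0,0]},{"travel": [0,0,0.02],"delta_rot": [0,0,0]},{"travel": [0,0,0.02],"delta_rot": [0,0,0]}]}}

```text
t: 4.85
tool_pos: [0.4669, 0.0574, 0.0658]
orientation: [-180.0, -0.2, 180.0]
force: [-0.4, 0.7, -0.2]
grip_width: 0.601
grasp_force: 0.0
```

>>> {"api": "step_arm", "payload": {"hand": 0, "series": [{"travel": [0,0,0],"delta_rot": [0,0,0]},{"travel": [0,0,0],"delta_rot": [0,0,0]},{"travel": [0,0,0],"delta_rot": [0,0,0]},{"travel": [0,0,0],"delta_rot": [0,0,0]},{"travel": [0,0,0],"delta_rot": [0,0,0]},{"travel": [0,0,0],"delta_rot": [0,0,0]}]}}

```text
t: 5.45
tool_pos: [0.4681, 0.0569, 0.0678]
orientation: [-180.0, 0.0, 179.9]
force: [-0.2, -5.7, 0.4]
grip_width: 0.131
grasp_force: 34.1
```

Gripped: the opening is 11 mm for a 12 mm tab. Swing it along the arc.

>>> {"api": "step_arm", "payload": {"series": [{"travel": [-0.002,0,-0.006],"delta_rot": [0,0,0]},{"travel": [-0.0039,0,-0.0122],"delta_rot": [0,0,0]},{"travel": [-0.009,0,-0.0239],"delta_rot": [0,0,0]},{"travel": [-0.0152,0,-0.0351],"delta_rot": [0,0,0]},{"travel": [-0.0226,0,-0.0456],"delta_rot": [0,0,0]},{"travel": [-0.0226,0,-0.0456],"delta_rot": [0,0,0]}]}}

```text
t: 6.05
tool_pos: [0.4916, 0.0573, 0.1144]
orientation: [-180.0, 0.1, 179.9]
force: [-1.7, -3.9, 0.7]
grip_width: 0.132
grasp_force: 32.5
```

```bash
python3 - <<'E'
from h import *
c=snap("wrist","w5"); d=snap("scene","e5")
u,v=proj(d,(.55,.06,.1)).astype(int)
cv2.imwrite("pics/x5.png",np.hstack([cv2.resize(c["pixels"][100:420,130:430],(395,421)),cv2.resize(d["pixels"][v-65:v+65,u-61:u+61],(395,421))])[:,:,::-1])
E
```

```text
(no output)
```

View pics/x5.png

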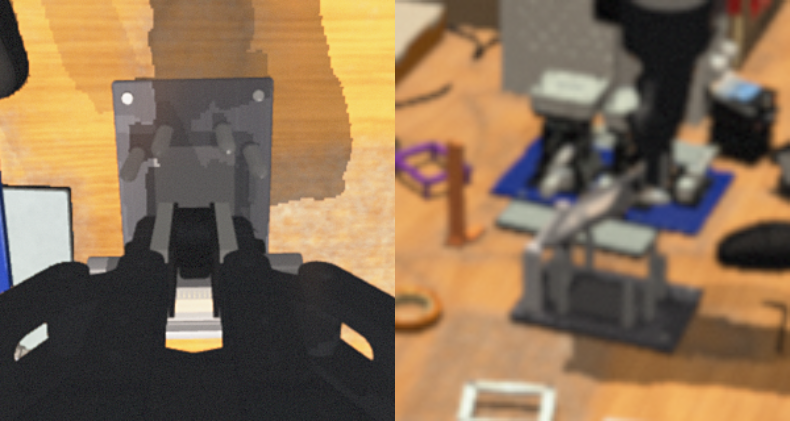

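The lid is swinging in the fingers at about 0.66 rad with low forces, so I carry on.

>>> {"api": "step_arm", "payload": {"series": [{"travel": [-0.0083,0,-0.0097],"delta_rot": [0,0,0]},{"travel": [-0.0176,0,-0.0185],"delta_rot": [0,0,0]},{"travel": [-0.0277,0,-0.0264],"delta_rot": [0,0,0]},{"travel": [-0.0385,0,-0.0332],"delta_rot": [0,0,0]},{"travel": [-0.05,0,-0.0388],"delta_rot": [0,0,0]},{"travel": [-0.062,0,-0.0434],"delta_rot": [0,0,0]},{"travel": [-0.0743,0,-0.0467],"delta_rot": [0,0,0]},{"travel": [-0.0869,0,-0.0487],"delta_rot": [0,0,0]},{"travel": [-0.0997,0,-0.0495],"delta_rot": [0,0,0]},{"travel": [-0.0997,0,-0.0495],"delta_rot": [0,0,0]}]}}

```text
t: 7.15
tool_pos: [0.592, 0.0589, 0.1635]
orientation: [179.9, 0.1, 180.0]
force: [-0.5, 3.9, 3.8]
grip_width: 0.131
grasp_force: 30.0
```

>>> {"api": "step_arm", "payload": {"series": [{"travel": [-0.0128,0,0.0005],"delta_rot": [0,0,0]},{"travel": [-0.0255,0,0.0023],"delta_rot": [0,0,0]},{"travel": [-0.0379,0,0.0053],"delta_rot": [0,0,0]},{"travel": [-0.05,0,0.0096],"delta_rot": [0,0,0]},{"travel": [-0.05,0,0.0096],"delta_rot": [0,0,0]},{"travel": [-0.05,0,0.0096],"delta_rot": [0,0,0]}]}}

```text
t: 7.75
tool_pos: [0.6417, 0.0598, 0.1544]
orientation: [179.8, 0.1, -180.0]
force: [1.9, 8.7, 5.1]
grip_width: 0.129
grasp_force: 29.2
```

Release, lift, and go over the riser.

>>> {"api": "step_arm", "payload": {"hand": 0.5, "series": [{"travel": [0,0,0],"delta_rot": [0,0,0]},{"travel": [0,0,0],"delta_rot": [0,0,0]},{"travel": [0,0,0],"delta_rot": [0,0,0]},{"travel": [0,0,-0.02],"delta_rot": [0,0,0]},{"travel": [0,0,-0.06],"delta_rot": [0,0,0]},{"travel": [0,0,-0.1],"delta_rot": [0,0,0]},{"travel": [0.03,0.03,-0.12],"delta_rot": [0,0,0]},{"travel": [0.06,0.06,-0.13],"delta_rot": [0,0,0]},{"travel": [0.09,0.095,-0.13],"delta_rot": [0,0,0]},{"travel": [0.12,0.13,-0.13],"delta_rot": [0,0,0]}]}}

```text
t: 8.75
tool_pos: [0.5192, 0.1883, 0.2836]
orientation: [180.0, 0.0, 179.9]
force: [-0.2, 0.1, -0.0]
grip_width: 0.501
grasp_force: 0.0
```

>>> {"api": "step_arm", "payload": {"hand": 1, "series": [{"travel": [0.03,0.03,0.01],"delta_rot": [0,0,0]},{"travel": [0.06,0.05,0.02],"delta_rot": [0,0,0]},{"travel": [0.085,0.065,0.03],"delta_rot": [0,0,0]},{"travel": [0.085,0.065,0.04],"delta_rot": [0,0,0]},{"travel": [0.085,0.065,0.04],"delta_rot": [0,0,0]},{"travel": [0.085,0.065,0.04],"delta_rot": [0,0,0]}]}}

```text
t: 9.35
tool_pos: [0.4363, 0.2519, 0.2433]
orientation: [-180.0, -0.0, 179.9]
force: [0.2, -0.4, 0.1]
grip_width: 0.995
grasp_force: 0.0
```

```bash
python3 - <<'E'
from h import *
c=snap("wrist","w6"); s=ctrl.state(); print(s["t"],s["tool_pos"],s["orientation"],s["joint_pos"].round(1),np.abs(s["qd"]).max())
for n,X in dict(riser=(.433,.253,.012),block=(.437,.372,.012),frame=(.553,.254,.021),blue=(.556,.38,.008),jig=(.532,.059,.012),jtop=(.6,.1,.2)).items(): print(n,proj(c,X).round(0))
d=snap("scene","e6"); u,v=proj(d,(.55,.06,.1)).astype(int)
cv2.imwrite("pics/x6.png",np.hstack([c["pixels"],cv2.resize(d["pixels"][v-65:v+65,u-37:u+37],(239,420))])[:,:,::-1])
E
```

```text
9.4 [0.4363841  0.25190881 0.24345405] [1.79998402e+02 1.46246476e-02 1.79867327e+02] [-16.5  10.1 -19.1 106.2   3.6  64.3  53. ] 0.15600420055877443
riser [279. 177.]
block [374. 180.]
frame [280. 268.]
blue [372. 266.]
jig [133. 251.]
jtop [ 96. 415.]
```

View pics/x6.png

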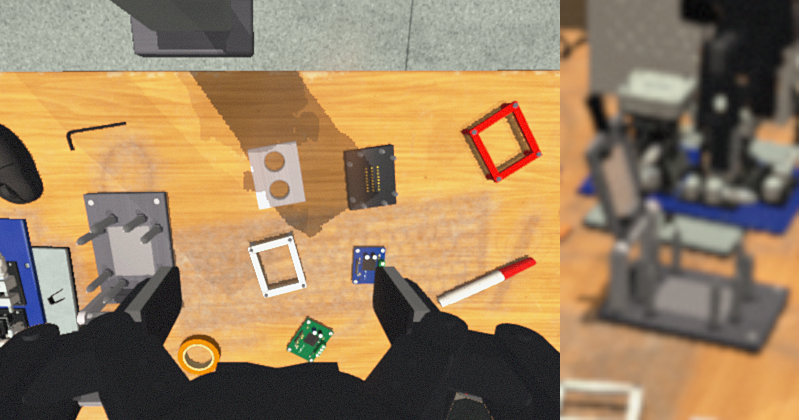

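The lid stands well back past upright. All parts are clear in w6: riser (277,176), block (371,177), frame (277,264), blue board (368,264) and jig (130,235).

```bash
cat > m.py <<'E'
from h import *
def meas(fn):
    c=load(fn); im=c["pixels"]; hsv=cv2.cvtColor(im,cv2.COLOR_RGB2HSV); H,S,V=[hsv[...,i].astype(int) for i in range(3)]
    for n,X,m,z in (("block",(.437,.372),(V<75)|((S<60)&(V<110)),.012),("riser",(.433,.253),(S<70)&(V>90),.012),("frame",(.553,.254),(S<60)&(V>140),.021),("blue",(.556,.38),(H>105)&(H<135)&(S>70),.008)):
        u,v=proj(c,(*X,z)).astype(int); m=m&roi(c,max(u-48,0),u+48,max(v-50,0),v+50)
        if n=="blue": m=m&roi(c,0,560,0,300)
        m=cv2.morphologyEx(m.astype(np.uint8),cv2.MORPH_CLOSE,np.ones((3,3)))
        r,k=rect(c,m,z); print(n,r,k.mean(0).round(0))
if __name__=="__main__":
    meas("w6"); c=load("w6")
    g=cv2.cvtColor(c["pixels"],cv2.COLOR_RGB2GRAY)
    P=np.array([[86,193],[167,191],[173,268]],np.float32)
    cv2.cornerSubPix(g,P,(5,5),(-1,-1),(3,30,.01)); print(P)
    for p in P: print(onz(c,*p,.012).round(4))
    for n in("e6",):
        d=load(n); u,v=proj(d,(.453,.111,.012)),proj(d,(.612,.111,.012)); print(u,v)
E
python3 m.py
```

```text
block [434.2 367.1  74.4  59.2   7.9] [371. 183.]
riser [431.5 250.3  76.6  60.5  10.2] [277. 175.]
frame [551.6 251.2  77.1  60.8  15.6] [277. 266.]
blue [ 5.553e+02  3.744e+02  5.330e+01  4.150e+01 -2.000e-01] [367. 262.]
[[ 82.49108 194.66457]
 [165.61362 191.11209]
 [174.77466 264.36   ]]
[0.4549 0.0048 0.012 ]
[0.4507 0.1104 0.012 ]
[0.5512 0.113  0.012 ]
[339.04033244 198.0858194 ] [287.78576075 186.60593051]
```

>>> {"api": "step_arm", "payload": {"hand": 0.9, "series": [{"travel": [0.004,-0.001,0.04],"delta_rot": [0,0,-0.09]},{"travel": [0.0044,-0.0012,0.08],"delta_rot": [0,0,-0.178]},{"travel": [0.0044,-0.0012,0.12],"delta_rot": [0,0,-0.178]},{"travel": [0.0044,-0.0012,0.16],"delta_rot": [0,0,-0.178]},{"travel": [0.0044,-0.0012,0.19],"delta_rot": [0,0,-0.178]},{"travel": [0.0044,-0.0012,0.21],"delta_rot": [0,0,-0.178]},{"travel": [0.0044,-0.0012,0.223],"delta_rot": [0,0,-0.178]},{"travel": [0.0044,-0.0012,0.223],"delta_rot": [0,0,-0.178]}]}}

```text
t: 10.25
tool_pos: [0.4309, 0.2508, 0.019]
orientation: [-180.0, -0.1, -169.9]
force: [0.3, 0.2, 0.6]
grip_width: 0.902
grasp_force: 0.0
```

>>> {"api": "step_arm", "payload": {"series": [{"travel": [0,0,0.004],"delta_rot": [0,0,0]},{"travel": [0,0,0.008],"delta_rot": [0,0,0]},{"travel": [0,0,0.012],"delta_rot": [0,0,0]},{"travel": [0,0,0.016],"delta_rot": [0,0,0]},{"travel": [0,0,0.016],"delta_rot": [0,0,0]}]}}

```text
t: 10.75
tool_pos: [0.4309, 0.2512, 0.0038]
orientation: [-180.0, -0.0, -169.8]
force: [0.2, 0.5, 0.1]
grip_width: 0.9
grasp_force: 0.0
```

>>> {"api": "step_arm", "payload": {"hand": 0.8, "series": [{"travel": [0,0,0.002],"delta_rot": [0,0,0]},{"travel": [0,0,0.004],"delta_rot": [0,0,0]},{"travel": [0,0,0.006],"delta_rot": [0,0,0]},{"travel": [0,0,0.006],"delta_rot": [0,0,0]},{"travel": [0,0,0.006],"delta_rot": [0,0,0]}]}}

```text
t: 11.25
tool_pos: [0.431, 0.2513, -0.002]
orientation: [-180.0, -0.0, -169.8]
force: [0.5, 0.1, 0.4]
grip_width: 0.801
grasp_force: 0.0
```

>>> {"api": "step_arm", "payload": {"series": [{"travel": [0,0,0.002],"delta_rot": [0,0,0]},{"travel": [0,0,0.004],"delta_rot": [0,0,0]},{"travel": [0,0,0.004],"delta_rot": [0,0,0]},{"travel": [0,0,0.004],"delta_rot": [0,0,0]}]}}

```text
t: 11.65
tool_pos: [0.431, 0.2513, -0.006]
orientation: [-180.0, -0.0, -169.8]
force: [0.1, 0.4, 0.1]
grip_width: 0.797
grasp_force: 0.0
```

>>> {"api": "step_arm", "payload": {"series": [{"travel": [0,0,0.002],"delta_rot": [0,0,0]},{"travel": [0,0,0.004],"delta_rot": [0,0,0]},{"travel": [0,0,0.004],"delta_rot": [0,0,0]},{"travel": [0,0,0.004],"delta_rot": [0,0,0]}]}}

```text
t: 12.05
tool_pos: [0.431, 0.2513, -0.01]
orientation: [-180.0, -0.0, -169.8]
force: [0.4, -0.0, -0.3]
grip_width: 0.799
grasp_force: 0.0
```

>>> {"api": "step_arm", "payload": {"series": [{"travel": [0,0,0.002],"delta_rot": [0,0,0]},{"travel": [0,0,0.004],"delta_rot": [0,0,0]},{"travel": [0,0,0.004],"delta_rot": [0,0,0]},{"travel": [0,0,0.004],"delta_rot": [0,0,0]}]}}

```text
t: 12.45
tool_pos: [0.431, 0.2513, -0.014]
orientation: [-180.0, -0.0, -169.8]
force: [0.3, -0.1, -0.7]
grip_width: 0.799
grasp_force: 0.0
```

>>> {"api": "step_arm", "payload": {"series": [{"travel": [0,0,0.002],"delta_rot": [0,0,0]},{"travel": [0,0,0.004],"delta_rot": [0,0,0]},{"travel": [0,0,0.005],"delta_rot": [0,0,0]},{"travel": [0,0,0.005],"delta_rot": [0,0,0]}]}}

```text
t: 12.85
tool_pos: [0.4309, 0.2512, -0.0191]
orientation: [-180.0, -0.0, -169.8]
force: [0.3, 0.7, 0.6]
grip_width: 0.797
grasp_force: 0.0
```

>>> {"api": "step_arm", "payload": {"series": [{"travel": [0,0,0.002],"delta_rot": [0,0,0]},{"travel": [0,0,0.004],"delta_rot": [0,0,0]},{"travel": [0,0,0.004],"delta_rot": [0,0,0]}]}}

```text
t: 13.15
tool_pos: [0.4309, 0.2512, -0.0232]
orientation: [-180.0, -0.0, -169.8]
force: [-0.1, -0.1, 0.2]
grip_width: 0.798
grasp_force: 0.0
```

No contact yet. Fitting the visible open fingertips (about 45 mm behind the reported TCP, about 30 mm when shut) explains both this and the missed first pinch, so I go on down under force watch.

>>> {"api": "step_arm", "payload": {"series": [{"travel": [0,0,0.002],"delta_rot": [0,0,0]},{"travel": [0,0,0.004],"delta_rot": [0,0,0]},{"travel": [0,0,0.006],"delta_rot": [0,0,0]},{"travel": [0,0,0.006],"delta_rot": [0,0,0]}]}}

```text
t: 13.55
tool_pos: [0.4309, 0.2512, -0.0292]
orientation: [-180.0, -0.0, -169.8]
force: [0.3, -0.3, -0.4]
grip_width: 0.799
grasp_force: 0.0
```

>>> {"api": "step_arm", "payload": {"series": [{"travel": [0,0,0.002],"delta_rot": [0,0,0]},{"travel": [0,0,0.004],"delta_rot": [0,0,0]},{"travel": [0,0,0.004],"delta_rot": [0,0,0]}]}}

```text
t: 13.85
tool_pos: [0.4309, 0.2512, -0.0332]
orientation: [-180.0, -0.0, -169.8]
force: [-0.1, 0.2, 0.5]
grip_width: 0.803
grasp_force: 0.0
```

Now close on the riser.

>>> {"api": "step_arm", "payload": {"hand": 0, "grip_force": 40, "series": [{"travel": [0,0,0],"delta_rot": [0,0,0]},{"travel": [0,0,0],"delta_rot": [0,0,0]},{"travel": [0,0,0],"delta_rot": [0,0,0]},{"travel": [0,0,0],"delta_rot": [0,0,0]}]}}

```text
t: 14.25
tool_pos: [0.431, 0.2516, -0.0324]
orientation: [180.0, 0.0, -169.8]
force: [-4.6, -1.4, 11.6]
grip_width: 0.696
grasp_force: 48.5
```

The grip is 59 mm wide, right for the riser, and the tips are on the desk. I add a small helper for tool-axis displacements.

```bash
cat > go.py <<'E'
import sys; from h import *
# args: x y z yaw -> displacement in the tool axes
s=ctrl.state(); x,y,z,yaw=map(float,sys.argv[1:5])
R=Ro.from_euler('xyz',s["orientation"],degrees=True)
d=R.inv().apply(np.array([x,y,z])-s["tool_pos"]); w=(R.inv()*Ro.from_euler('xyz',[180,0,yaw],degrees=True)).as_rotvec()
print(s["t"],s["tool_pos"].round(4),"travel",d.round(4),"rot",w.round(4))
E
python3 go.py .531 .0594 .10 181.3
```

```text
14.25 [ 0.431   0.2516 -0.0324] travel [-0.0645 -0.2068 -0.1324] rot [1.000e-04 2.000e-04 1.547e-01]
```

>>> {"api": "step_arm", "payload": {"series": [{"travel": [0,0,-0.01],"delta_rot": [0,0,0]},{"travel": [0,0,-0.04],"delta_rot": [0,0,0]},{"travel": [0,0,-0.08],"delta_rot": [0,0,0]},{"travel": [0,0,-0.12],"delta_rot": [0,0,0]},{"travel": [0,0,-0.132],"delta_rot": [0,0,0]},{"travel": [0,0,-0.132],"delta_rot": [0,0,0]}]}}

```text
t: 14.85
tool_pos: [0.432, 0.2517, 0.101]
orientation: [180.0, 0.2, -169.9]
force: [-0.6, 1.0, -2.6]
grip_width: 0.691
grasp_force: 44.9
```

>>> {"api": "step_arm", "payload": {"series": [{"travel": [-0.01,-0.03,0],"delta_rot": [0,0,0.03]},{"travel": [-0.02,-0.065,0],"delta_rot": [0,0,0.06]},{"travel": [-0.03,-0.1,0],"delta_rot": [0,0,0.09]},{"travel": [-0.041,-0.135,0],"delta_rot": [0,0,0.12]},{"travel": [-0.052,-0.17,0],"delta_rot": [0,0,0.15]},{"travel": [-0.0645,-0.207,0],"delta_rot": [0,0,0.155]},{"travel": [-0.0645,-0.207,0],"delta_rot": [0,0,0.155]},{"travel": [-0.0645,-0.207,0],"delta_rot": [0,0,0.155]}]}}

```text
t: 15.65
tool_pos: [0.5303, 0.0581, 0.0975]
orientation: [-180.0, -0.1, -178.8]
force: [-0.4, 0.4, -1.6]
grip_width: 0.689
grasp_force: 44.8
```

```bash
python3 go.py .531 .0594 -.0195 181.3; python3 - <<'E'
from h import *
c=snap("wrist","w7"); im=c["pixels"]
# wrist view of jig front corners
g=cv2.cvtColor(im,cv2.COLOR_RGB2GRAY)
P=np.array([proj(c,(.4549,.0055,.012)),proj(c,(.452,.1095,.012))],np.float32); print(P)
Q=P.copy(); cv2.cornerSubPix(g,Q,(7,7),(-1,-1),(3,30,.01)); print(Q,[onz(c,*q,.012).round(4) for q in Q])
cv2.imwrite("pics/w7c.png",cv2.resize(im,(784,588))[:,:,::-1])
E
```

```text
15.65 [0.5303 0.0581 0.0975] travel [-0.001   0.0013  0.117 ] rot [-0.0003 -0.0024 -0.002 ]
[[210.14021 112.04434]
 [348.69666 110.81664]]
[[208.93207  111.72481 ]
 [344.10583  111.410835]] [array([0.4547, 0.0046, 0.012 ]), array([0.4525, 0.1061, 0.012 ])]
```

View pics/w7c.png

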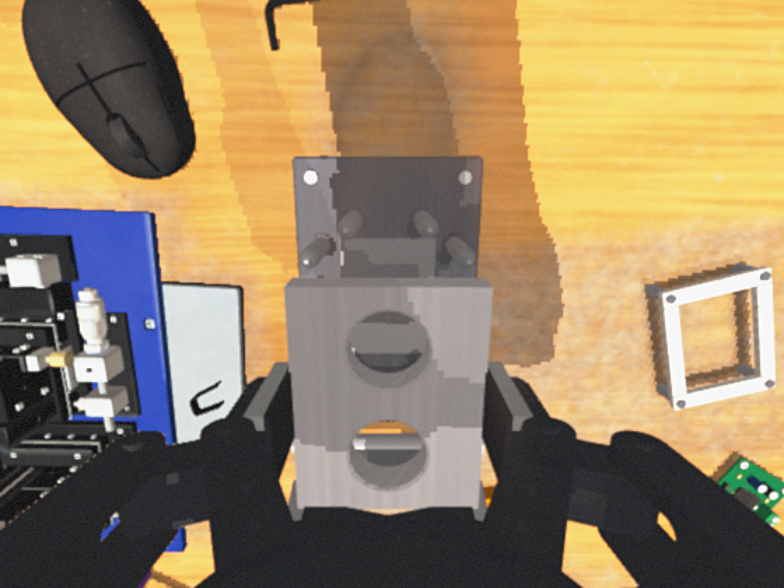

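The riser is held level and its midline (u≈389 at this scale) coincides with the pins and screws (389, 388). I check the offset along x.

```bash
python3 - <<'E'
from h import *
c=load("w7")
for z in(.138,.142,.146):
    a=[onz(c,u/1.4,v/1.4,z) for u,v in((287,282),(491,282),(390,350),(388,455))]; print(z,[p.round(4) for p in a], a[1][1]-a[0][1])
E
python3 go.py .531 .0581 -.0195 181.3
```

```text
0.138 [array([0.4932, 0.027 , 0.138 ]), array([0.492 , 0.0867, 0.138 ]), array([0.5139, 0.0576, 0.138 ]), array([0.5508, 0.0577, 0.138 ])] 0.05960670014632406
0.142 [array([0.4922, 0.0279, 0.142 ]), array([0.4911, 0.0857, 0.142 ]), array([0.5123, 0.0575, 0.142 ]), array([0.548 , 0.0577, 0.142 ])] 0.05775639788513423
0.146 [array([0.4912, 0.0288, 0.146 ]), array([0.4901, 0.0847, 0.146 ]), array([0.5107, 0.0575, 0.146 ]), array([0.5452, 0.0576, 0.146 ])] 0.05590609562394437
15.7 [0.5301 0.0592 0.0978] travel [-0.0011 -0.0011  0.1173] rot [ 0.     -0.0021 -0.0003]
```

>>> {"api": "step_arm", "payload": {"series": [{"travel": [-0.001,-0.001,0.02],"delta_rot": [0,0,0]},{"travel": [-0.001,-0.001,0.045],"delta_rot": [0,0,0]},{"travel": [-0.001,-0.001,0.06],"delta_rot": [0,0,0]},{"travel": [-0.001,-0.001,0.07],"delta_rot": [0,0,0]},{"travel": [-0.001,-0.001,0.08],"delta_rot": [0,0,0]},{"travel": [-0.001,-0.001,0.09],"delta_rot": [0,0,0]},{"travel": [-0.001,-0.001,0.1],"delta_rot": [0,0,0]},{"travel": [-0.001,-0.001,0.108],"delta_rot": [0,0,0]},{"travel": [-0.001,-0.001,0.108],"delta_rot": [0,0,0]}]}}

```text
t: 16.6
tool_pos: [0.5315, 0.0579, -0.0099]
orientation: [-180.0, -0.1, -178.7]
force: [-0.3, 0.1, -1.1]
grip_width: 0.69
grasp_force: 44.8
```

No contact with the pins, so it is inside. I lower the last centimetre.

>>> {"api": "step_arm", "payload": {"series": [{"travel": [0,0,0.004],"delta_rot": [0,0,0]},{"travel": [0,0,0.008],"delta_rot": [0,0,0]},{"travel": [0,0,0.0095],"delta_rot": [0,0,0]},{"travel": [0,0,0.0105],"delta_rot": [0,0,0]},{"travel": [0,0,0.0105],"delta_rot": [0,0,0]}]}}

```text
t: 17.1
tool_pos: [0.532, 0.058, -0.0194]
orientation: [-180.0, -0.0, -178.7]
force: [-0.2, -0.1, -1.4]
grip_width: 0.687
grasp_force: 44.8
```

>>> {"api": "step_arm", "payload": {"series": [{"travel": [0,0,0.0005],"delta_rot": [0,0,0]},{"travel": [0,0,0.001],"delta_rot": [0,0,0]},{"travel": [0,0,0.001],"delta_rot": [0,0,0]}]}}

```text
t: 17.4
tool_pos: [0.5321, 0.0579, -0.0203]
orientation: [-180.0, 0.0, -178.7]
force: [0.7, -0.1, 0.2]
grip_width: 0.686
grasp_force: 45.7
```

>>> {"api": "step_arm", "payload": {"hand": 0.8, "series": [{"travel": [0,0,0],"delta_rot": [0,0,0]},{"travel": [0,0,0],"delta_rot": [0,0,0]},{"travel": [0,0,-0.005],"delta_rot": [0,0,0]},{"travel": [0,0,-0.03],"delta_rot": [0,0,0]},{"travel": [0,0,-0.07],"delta_rot": [0,0,0]},{"travel": [0,0,-0.11],"delta_rot": [0,0,0]},{"travel": [0,0,-0.15],"delta_rot": [0,0,0]},{"travel": [0,0,-0.15],"delta_rot": [0,0,0]}]}}

```text
t: 18.2
tool_pos: [0.5346, 0.0584, 0.135]
orientation: [180.0, 0.4, -178.7]
force: [0.6, -0.2, 0.2]
grip_width: 0.8
grasp_force: 0.0
```

```bash
python3 - <<'E'
from h import *
c=snap("wrist","w8"); s=ctrl.state(); print(s["tool_pos"])
im=c["pixels"]; hsv=cv2.cvtColor(im,cv2.COLOR_RGB2HSV)
for X in((.532,.058,.024),(.532-.038,.028,.024),(.494,.088,.024),(.57,.058,.024)): print(proj(c,X))
u,v=proj(c,(.532,.058,.024)).astype(int)
np.save("pics/w8r.npy",im)
g=cv2.cvtColor(im,cv2.COLOR_RGB2GRAY); print(g[v,u-60:u+60:3]); print(g[v-60:v+60:3,u])
E
python3 go.py .435 .368 .12 187.9
```

```text
[0.5334414  0.05814482 0.13245145]
[277.58646926 198.8442907 ]
[243.43670177 154.86365941]
[313.61079614 156.34791709]
[276.69517417 238.97997808]
[196 199 150 150  95 101 100 101 100 193 189 195 191 188 186 190 190 189
 208 214 219 215 217 221 216 221 216 216 217 215 217 168  98  96  97 103
 102  98  95 137]
[ 96  91  94  93  92  94 143 175 176 135 120 118 122 134 155 151 153 115
 126 218 219 217 209 145 151 144 130 123 130 129 115 137 192 190 103  70
  68  70  69  70]
18.25 [0.5334 0.0581 0.1325] travel [0.0916 0.312  0.0121] rot [-1.000e-04  4.800e-03 -1.158e-01]
```

The riser's edges fall where expected in the well, within 1 mm. Now the contact block at (0.435, 0.368), angle 7.9°.

>>> {"api": "step_arm", "payload": {"series": [{"travel": [0.01,0.04,0],"delta_rot": [0,0,-0.02]},{"travel": [0.022,0.08,0],"delta_rot": [0,0,-0.04]},{"travel": [0.035,0.12,0],"delta_rot": [0,0,-0.06]},{"travel": [0.047,0.16,0],"delta_rot": [0,0,-0.08]},{"travel": [0.059,0.2,0],"delta_rot": [0,0,-0.1]},{"travel": [0.07,0.24,0.012],"delta_rot": [0,0,-0.116]},{"travel": [0.082,0.28,0.012],"delta_rot": [0,0,-0.116]},{"travel": [0.0916,0.312,0.012],"delta_rot": [0,0.005,-0.116]},{"travel": [0.0916,0.312,0.012],"delta_rot": [0,0.005,-0.116]},{"travel": [0.0916,0.312,0.012],"delta_rot": [0,0.005,-0.116]}]}}

```text
t: 19.25
tool_pos: [0.4328, 0.368, 0.1167]
orientation: [-180.0, -0.4, -172.0]
force: [1.0, -1.0, 0.5]
grip_width: 0.798
grasp_force: 0.0
```

```bash
python3 - <<'E'
from h import *
import m
c=snap("wrist","w9"); im=c["pixels"]; hsv=cv2.cvtColor(im,cv2.COLOR_RGB2HSV); S,V=hsv[...,1].astype(int),hsv[...,2].astype(int)
u,v=proj(c,(.435,.368,.012)).astype(int); mk=((V<75)|((S<60)&(V<120)))&roi(c,u-65,u+65,v-60,v+55)
r,k=rect(c,cv2.morphologyEx(mk.astype(np.uint8),cv2.MORPH_CLOSE,np.ones((3,3))),.012); print(r,(u,v),k.min(0),k.max(0))
cv2.imwrite("pics/w9c.png",cv2.drawContours(im.copy(),[k.reshape(-1,1,2)],-1,(255,0,0),1)[:,:,::-1])
E
python3 go.py .435 .368 -.0315 187.9
```

```text
[433.9 369.1  75.7  57.8   7.8] (np.int64(277), np.int64(207)) [247 163] [313 247]
19.3 [0.4334 0.3671 0.1168] travel [-0.0027  0.0008  0.1483] rot [-0.0007 -0.0061  0.0002]
```

>>> {"api": "step_arm", "payload": {"hand": 0.85, "series": [{"travel": [-0.001,0.001,0.04],"delta_rot": [0,0,0]},{"travel": [-0.001,0.001,0.08],"delta_rot": [0,0,0]},{"travel": [-0.001,0.001,0.11],"delta_rot": [0,0,0]},{"travel": [-0.001,0.001,0.13],"delta_rot": [0,0,0]},{"travel": [-0.001,0.001,0.142],"delta_rot": [0,0,0]},{"travel": [-0.001,0.001,0.148],"delta_rot": [0,0,0]},{"travel": [-0.001,0.001,0.148],"delta_rot": [0,0,0]}]}}

```text
t: 20.0
tool_pos: [0.4338, 0.3685, -0.0305]
orientation: [-180.0, -0.3, -172.1]
force: [-0.2, 1.0, -0.2]
grip_width: 0.846
grasp_force: 0.0
```

>>> {"api": "step_arm", "payload": {"hand": 0, "series": [{"travel": [0,0,0],"delta_rot": [0,0,0]},{"travel": [0,0,0],"delta_rot": [0,0,0]},{"travel": [0,0,0],"delta_rot": [0,0,0]},{"travel": [0,0,0],"delta_rot": [0,0,0]},{"travel": [0,0,0],"delta_rot": [0,0,0]}]}}

```text
t: 20.5
tool_pos: [0.4343, 0.3692, -0.0293]
orientation: [180.0, -0.2, -172.1]
force: [-0.7, -1.9, 7.6]
grip_width: 0.687
grasp_force: 43.7
```

Block gripped. Lift and carry it.

>>> {"api": "step_arm", "payload": {"series": [{"travel": [0,0,-0.02],"delta_rot": [0,0,0]},{"travel": [0,0,-0.06],"delta_rot": [0,-0.003,0]},{"travel": [0,0,-0.1],"delta_rot": [0,-0.005,0]},{"travel": [0,0,-0.135],"delta_rot": [0,-0.005,0]},{"travel": [0,0,-0.135],"delta_rot": [0,-0.005,0]},{"travel": [0,0,-0.135],"delta_rot": [0,-0.005,0]}]}}

```text
t: 21.1
tool_pos: [0.4348, 0.3691, 0.1056]
orientation: [179.9, 0.1, -172.1]
force: [-0.6, -0.6, -0.8]
grip_width: 0.689
grasp_force: 43.7
```

```bash
python3 go.py .532 .058 .105 181.3
```

```text
21.1 [0.4348 0.3691 0.1056] travel [-0.0535 -0.3216  0.0004] rot [0.0012 0.0019 0.1153]
```

>>> {"api": "step_arm", "payload": {"series": [{"travel": [-0.006,-0.035,0],"delta_rot": [0,0,0.015]},{"travel": [-0.013,-0.08,0],"delta_rot": [0,0,0.03]},{"travel": [-0.02,-0.12,0],"delta_rot": [0,0,0.045]},{"travel": [-0.027,-0.16,0],"delta_rot": [0,0,0.06]},{"travel": [-0.033,-0.2,0],"delta_rot": [0,0,0.075]},{"travel": [-0.04,-0.24,0],"delta_rot": [0,0,0.09]},{"travel": [-0.047,-0.28,0],"delta_rot": [0,0,0.105]},{"travel": [-0.0535,-0.3216,0],"delta_rot": [0,0,0.115]},{"travel": [-0.0535,-0.3216,0],"delta_rot": [0,0,0.115]},{"travel": [-0.0535,-0.3216,0],"delta_rot": [0,0,0.115]}]}}

```text
t: 22.1
tool_pos: [0.5311, 0.0569, 0.1035]
orientation: [180.0, -0.1, -178.8]
force: [-0.3, 0.9, -0.9]
grip_width: 0.688
grasp_force: 43.6
```

```bash
python3 go.py .532 .058 .004 181.3
```

```text
22.1 [0.5311 0.0569 0.1035] travel [-0.0011  0.001   0.0995] rot [ 0.0001 -0.0017 -0.0014]
```

>>> {"api": "step_arm", "payload": {"series": [{"travel": [0,0,0.02],"delta_rot": [0,0,0]},{"travel": [0,0,0.04],"delta_rot": [0,0,0]},{"travel": [0,0,0.055],"delta_rot": [0,0,0]},{"travel": [0,0,0.065],"delta_rot": [0,0,0]},{"travel": [0,0,0.075],"delta_rot": [0,0,0]},{"travel": [0,0,0.085],"delta_rot": [0,0,0]},{"travel": [0,0,0.095],"delta_rot": [0,0,0]},{"travel": [0,0,0.1],"delta_rot": [0,0,0]},{"travel": [0,0,0.1],"delta_rot": [0,0,0]}]}}

```text
t: 23.0
tool_pos: [0.5312, 0.0578, 0.0038]
orientation: [180.0, -0.1, -178.7]
force: [-0.4, -0.6, -0.7]
grip_width: 0.686
grasp_force: 43.6
```

>>> {"api": "step_arm", "payload": {"series": [{"travel": [0,0,0.004],"delta_rot": [0,0,0]},{"travel": [0,0,0.007],"delta_rot": [0,0,0]},{"travel": [0,0,0.0085],"delta_rot": [0,0,0]},{"travel": [0,0,0.0095],"delta_rot": [0,0,0]},{"travel": [0,0,0.0095],"delta_rot": [0,0,0]}]}}

```text
t: 23.5
tool_pos: [0.5316, 0.0578, -0.005]
orientation: [180.0, -0.0, -178.7]
force: [0.1, -0.3, -1.0]
grip_width: 0.691
grasp_force: 43.6
```

>>> {"api": "step_arm", "payload": {"series": [{"travel": [0,0,0.0007],"delta_rot": [0,0,0]},{"travel": [0,0,0.0015],"delta_rot": [0,0,0]},{"travel": [0,0,0.0015],"delta_rot": [0,0,0]}]}}

```text
t: 23.8
tool_pos: [0.5318, 0.0579, -0.0054]
orientation: [-180.0, 0.0, -178.7]
force: [-8.9, -1.3, 27.1]
grip_width: 0.688
grasp_force: 46.5
```

Contact. Ease off 1 mm, release, rise, and check.

>>> {"api": "step_arm", "payload": {"hand": 0.8, "series": [{"travel": [0,0,-0.001],"delta_rot": [0,0,0]},{"travel": [0,0,-0.001],"delta_rot": [0,0,0]},{"travel": [0,0,-0.006],"delta_rot": [0,0,0]},{"travel": [0,0,-0.03],"delta_rot": [0,0,0]},{"travel": [0,0,-0.07],"delta_rot": [0,0,0]},{"travel": [0,0,-0.11],"delta_rot": [0,0,0]},{"travel": [0,0,-0.14],"delta_rot": [0,0,0]},{"travel": [0,0,-0.14],"delta_rot": [0,0,0]}]}}

```text
t: 24.6
tool_pos: [0.5337, 0.0581, 0.1377]
orientation: [180.0, 0.4, -178.7]
force: [0.7, 0.1, 0.6]
grip_width: 0.799
grasp_force: 0.0
```

```bash
python3 - <<'E'
from h import *
c=snap("wrist","w10"); s=ctrl.state(); print(s["tool_pos"])
im=c["pixels"]; 
u,v=proj(c,(.532,.058,.036)).astype(int); print(u,v,[proj(c,(.532+dx,.058+dy,.036)).round(1) for dx,dy in((-.038,0),(.038,0),(0,-.03),(0,.03))])
hsv=cv2.cvtColor(im,cv2.COLOR_RGB2HSV); mk=cv2.inRange(hsv,(15,90,80),(40,255,255))&(roi(c,u-25,u+25,v-25,v+25)*255).astype(np.uint8)
ys,xs=np.nonzero(mk); print("brass",len(xs),[onz(c,a,b,.036).round(4) for a,b in((xs.mean(),ys.mean()),(xs.min(),ys.min()),(xs.max(),ys.max()))])
g=cv2.cvtColor(im,cv2.COLOR_RGB2GRAY); print(g[v,u-60:u+60:3]); print(g[v-60:v+60:3,u+14])
E
python3 go.py .5557 .3747 .12 180
```

```text
[0.53264966 0.05788418 0.13542514]
277 202 [array([278.9, 158.1]), array([276.9, 243.8]), array([243. , 201.8]), array([312.7, 203.3])]
brass 271 [array([0.5334, 0.0571, 0.036 ]), array([0.5177, 0.0484, 0.036 ]), array([0.5485, 0.0655, 0.036 ])]
[188 190 138 150  93  95  93  95  91  68  66  68  65  59  56  58  60 152
  50  59 158  60  68  99  59  57  58  58  54  55  59  53 100  99  97  96
  99 100  89 136]
[ 80  84  80  77  71 104  48 109 103  91  47  45  48  52  65  55  60  55
  61  53  62  57  59  61  56  60  58  44  50  50  46  78 103 107 111  75
  66  64  67  64]
24.65 [0.5326 0.0579 0.1354] travel [-0.0303  0.3162  0.0156] rot [0.0004 0.0035 0.0231]
```

The block is seated centred at about (0.533, 0.0575). Now the blue board.

>>> {"api": "step_arm", "payload": {"hand": 0.7, "series": [{"travel": [-0.004,0.04,0],"delta_rot": [0,0,0.003]},{"travel": [-0.008,0.08,0],"delta_rot": [0,0,0.006]},{"travel": [-0.012,0.12,0],"delta_rot": [0,0,0.009]},{"travel": [-0.016,0.16,0],"delta_rot": [0,0,0.012]},{"travel": [-0.02,0.2,0],"delta_rot": [0,0,0.015]},{"travel": [-0.024,0.24,0],"delta_rot": [0,0,0.018]},{"travel": [-0.028,0.28,0.01],"delta_rot": [0,0,0.02]},{"travel": [-0.03,0.316,0.015],"delta_rot": [0,0,0.023]},{"travel": [-0.03,0.316,0.015],"delta_rot": [0,0,0.023]},{"travel": [-0.03,0.316,0.015],"delta_rot": [0,0,0.023]}]}}

```text
t: 25.65
tool_pos: [0.5533, 0.3747, 0.1168]
orientation: [-179.9, -0.1, -179.9]
force: [-0.2, -1.1, 0.8]
grip_width: 0.7
grasp_force: 0.0
```

```bash
python3 - <<'E'
from h import *
c=snap("wrist","w11"); im=c["pixels"]; hsv=cv2.cvtColor(im,cv2.COLOR_RGB2HSV)
u,v=proj(c,(.5557,.3747,.008)).astype(int); mk=cv2.inRange(hsv,(100,60,30),(135,255,255))*roi(c,u-50,u+50,v-60,v+60)
r,k=rect(c,cv2.morphologyEx(mk.astype(np.uint8),cv2.MORPH_CLOSE,np.ones((9,9))),.008); print(r,(u,v),k.min(0),k.max(0))
E
python3 go.py .5557 .3747 -.0345 180
```

```text
[5.559e+02 3.755e+02 5.210e+01 4.110e+01 1.000e-01] (np.int64(278), np.int64(205)) [256 177] [302 234]
25.7 [0.554  0.3736 0.1173] travel [-0.002   0.0013  0.1518] rot [-0.0011 -0.0014  0.0001]
```

>>> {"api": "step_arm", "payload": {"hand": 0.65, "series": [{"travel": [-0.0015,0.001,0.04],"delta_rot": [0,0,0]},{"travel": [-0.0015,0.001,0.08],"delta_rot": [0,0,0]},{"travel": [-0.0015,0.001,0.11],"delta_rot": [0,0,0]},{"travel": [-0.0015,0.001,0.13],"delta_rot": [0,0,0]},{"travel": [-0.0015,0.001,0.14],"delta_rot": [0,0,0]},{"travel": [-0.0015,0.001,0.145],"delta_rot": [0,0,0]},{"travel": [-0.0015,0.001,0.145],"delta_rot": [0,0,0]}]}}

```text
t: 26.4
tool_pos: [0.5561, 0.375, -0.0262]
orientation: [180.0, 0.0, 180.0]
force: [-0.3, 0.3, 0.8]
grip_width: 0.651
grasp_force: 0.0
```

>>> {"api": "step_arm", "payload": {"hand": 0, "grip_force": 25, "series": [{"travel": [0,0,0],"delta_rot": [0,0,0]},{"travel": [0,0,0],"delta_rot": [0,0,0]},{"travel": [0,0,0],"delta_rot": [0,0,0]},{"travel": [0,0,0],"delta_rot": [0,0,0]},{"travel": [0,0,0],"delta_rot": [0,0,0]}]}}

```text
t: 26.9
tool_pos: [0.5564, 0.3756, -0.0252]
orientation: [180.0, 0.1, -180.0]
force: [-0.1, -2.2, 8.0]
grip_width: 0.478
grasp_force: 24.9
```

Board gripped. Carry it.

>>> {"api": "step_arm", "payload": {"series": [{"travel": [0,0,-0.02],"delta_rot": [0,0,0]},{"travel": [0,0,-0.06],"delta_rot": [0,0,0]},{"travel": [0,0,-0.1],"delta_rot": [0,0,0]},{"travel": [0,0,-0.135],"delta_rot": [0,0,0]},{"travel": [0,0,-0.135],"delta_rot": [0,0,0]}]}}

```text
t: 27.4
tool_pos: [0.5579, 0.3772, 0.1145]
orientation: [179.7, 0.4, -180.0]
force: [0.9, -0.5, 0.3]
grip_width: 0.475
grasp_force: 25.6
```

```bash
python3 go.py .5325 .058 .11 181.3
```

```text
27.4 [0.5579 0.3772 0.1145] travel [ 0.0255 -0.3192  0.0028] rot [ 0.0048  0.0068 -0.0225]
```

>>> {"api": "step_arm", "payload": {"series": [{"travel": [0.003,-0.035,0],"delta_rot": [0,0,-0.003]},{"travel": [0.006,-0.08,0],"delta_rot": [0,0,-0.006]},{"travel": [0.009,-0.12,0],"delta_rot": [0,0,-0.01]},{"travel": [0.012,-0.16,0],"delta_rot": [0,0,-0.014]},{"travel": [0.015,-0.2,0],"delta_rot": [0,0,-0.018]},{"travel": [0.018,-0.24,0],"delta_rot": [0,0,-0.0225]},{"travel": [0.021,-0.28,0],"delta_rot": [0,0,-0.0225]},{"travel": [0.024,-0.3175,0],"delta_rot": [0,0,-0.0225]},{"travel": [0.024,-0.3175,0],"delta_rot": [0,0,-0.0225]},{"travel": [0.024,-0.3175,0],"delta_rot": [0,0,-0.0225]}]}}

```text
t: 28.4
tool_pos: [0.5319, 0.0573, 0.1086]
orientation: [180.0, 0.0, -178.8]
force: [-0.2, 0.4, -0.4]
grip_width: 0.477
grasp_force: 25.6
```

>>> {"api": "step_arm", "payload": {"series": [{"travel": [0,0,0],"delta_rot": [0,0,0]},{"travel": [0,0,0],"delta_rot": [0,0,0]}]}}

```text
t: 28.6
tool_pos: [0.5318, 0.0591, 0.1084]
orientation: [180.0, -0.0, -178.6]
force: [-0.8, 0.3, -0.3]
grip_width: 0.474
grasp_force: 25.6
```

```bash
python3 go.py .5325 .058 .022 181.3
```

```text
28.6 [0.5318 0.0591 0.1084] travel [-0.0007 -0.0012  0.0864] rot [ 0.0006 -0.0001  0.0017]
```

>>> {"api": "step_arm", "payload": {"series": [{"travel": [-0.0005,-0.0005,0.02],"delta_rot": [0,0,0]},{"travel": [-0.0005,-0.0005,0.04],"delta_rot": [0,0,0]},{"travel": [-0.0005,-0.0005,0.055],"delta_rot": [0,0,0]},{"travel": [-0.0005,-0.0005,0.07],"delta_rot": [0,0,0]},{"travel": [-0.0005,-0.0005,0.08],"delta_rot": [0,0,0]},{"travel": [-0.0005,-0.0005,0.087],"delta_rot": [0,0,0]},{"travel": [-0.0005,-0.0005,0.087],"delta_rot": [0,0,0]},{"travel": [-0.0005,-0.0005,0.087],"delta_rot": [0,0,0]}]}}

```text
t: 29.4
tool_pos: [0.5326, 0.0576, 0.0218]
orientation: [180.0, 0.0, -178.7]
force: [0.7, 0.5, 0.1]
grip_width: 0.472
grasp_force: 25.6
```

>>> {"api": "step_arm", "payload": {"series": [{"travel": [0,0,0.004],"delta_rot": [0,0,0]},{"travel": [0,0,0.007],"delta_rot": [0,0,0]},{"travel": [0,0,0.0095],"delta_rot": [0,0,0]},{"travel": [0,0,0.0095],"delta_rot": [0,0,0]},{"travel": [0,0,0.0095],"delta_rot": [0,0,0]}]}}

```text
t: 29.9
tool_pos: [0.5323, 0.0575, 0.012]
orientation: [180.0, -0.0, -178.7]
force: [-0.1, -0.7, -0.2]
grip_width: 0.474
grasp_force: 25.6
```

>>> {"api": "step_arm", "payload": {"series": [{"travel": [0,0,0.0006],"delta_rot": [0,0,0]},{"travel": [0,0,0.0012],"delta_rot": [0,0,0]},{"travel": [0,0,0.0012],"delta_rot": [0,0,0]}]}}

```text
t: 30.2
tool_pos: [0.5324, 0.0574, 0.0109]
orientation: [180.0, 0.0, -178.7]
force: [0.2, 0.1, 2.1]
grip_width: 0.476
grasp_force: 25.7
```

>>> {"api": "step_arm", "payload": {"hand": 0.6, "series": [{"travel": [0,0,0],"delta_rot": [0,0,0]},{"travel": [0,0,0],"delta_rot": [0,0,0]},{"travel": [0,0,-0.004],"delta_rot": [0,0,0]},{"travel": [0,0,-0.02],"delta_rot": [0,0,0]},{"travel": [0,0,-0.05],"delta_rot": [0,0,0]},{"travel": [0,0,-0.09],"delta_rot": [0,0,0]},{"travel": [0,0,-0.125],"delta_rot": [0,0,0]},{"travel": [0,0,-0.125],"delta_rot": [0,0,0]}]}}

```text
t: 31.0
tool_pos: [0.5346, 0.0578, 0.1405]
orientation: [180.0, 0.4, -178.7]
force: [0.3, 0.1, -0.5]
grip_width: 0.602
grasp_force: 0.0
```

```bash
python3 - <<'E'
from h import *
c=snap("wrist","w12"); im=c["pixels"]; hsv=cv2.cvtColor(im,cv2.COLOR_RGB2HSV)
u,v=proj(c,(.532,.058,.044)).astype(int); mk=cv2.inRange(hsv,(100,60,30),(135,255,255))*roi(c,u-50,u+50,v-60,v+60)
r,k=rect(c,cv2.morphologyEx(mk.astype(np.uint8),cv2.MORPH_CLOSE,np.ones((9,9))),.044); print(r,(u,v))
E
python3 go.py .552 .2515 .12 195.7
```

```text
[532.   56.5  54.   42.4   1.2] (np.int64(278), np.int64(202))
31.05 [0.5336 0.0575 0.1382] travel [-0.0227  0.1935  0.0183] rot [-2.000e-04  4.100e-03 -2.514e-01]
```

The board lies flat at the right height, measuring 54.0 × 42.4 mm at z 44 mm, centred. Now the white frame.

>>> {"api": "step_arm", "payload": {"hand": 0.85, "series": [{"travel": [-0.004,0.035,0],"delta_rot": [0,0,-0.05]},{"travel": [-0.008,0.07,0],"delta_rot": [0,0,-0.1]},{"travel": [-0.013,0.11,0],"delta_rot": [0,0,-0.15]},{"travel": [-0.018,0.15,0.01],"delta_rot": [0,0,-0.2]},{"travel": [-0.0225,0.1935,0.017],"delta_rot": [0,0,-0.251]},{"travel": [-0.0225,0.1935,0.017],"delta_rot": [0,0,-0.251]},{"travel": [-0.0225,0.1935,0.017],"delta_rot": [0,0,-0.251]},{"travel": [-0.0225,0.1935,0.017],"delta_rot": [0,0,-0.251]}]}}

```text
t: 31.85
tool_pos: [0.5504, 0.2502, 0.1183]
orientation: [-180.0, -0.1, -164.4]
force: [1.2, -0.6, -0.1]
grip_width: 0.847
grasp_force: 0.0
```

```bash
python3 - <<'E'
from h import *
c=snap("wrist","w13"); im=c["pixels"]; hsv=cv2.cvtColor(im,cv2.COLOR_RGB2HSV)
u,v=proj(c,(.552,.2515,.021)).astype(int); mk=cv2.inRange(hsv,(0,0,140),(180,60,255))*roi(c,u-55,u+55,v-60,v+60)
r,k=rect(c,cv2.morphologyEx(mk.astype(np.uint8),cv2.MORPH_CLOSE,np.ones((3,3))),.021); print(r,(u,v),k.min(0),k.max(0))
E
python3 go.py .552 .2515 -.025 195.7
```

```text
[551.8 251.1  75.7  59.6  15.7] (np.int64(279), np.int64(209)) [243 164] [314 250]
31.9 [0.5506 0.25   0.1186] travel [-0.0018  0.0011  0.1436] rot [-0.0004 -0.0005 -0.0021]
```

>>> {"api": "step_arm", "payload": {"series": [{"travel": [-0.001,0.001,0.04],"delta_rot": [0,0,0]},{"travel": [-0.001,0.001,0.08],"delta_rot": [0,0,0]},{"travel": [-0.001,0.001,0.11],"delta_rot": [0,0,0]},{"travel": [-0.001,0.001,0.13],"delta_rot": [0,0,0]},{"travel": [-0.001,0.001,0.141],"delta_rot": [0,0,0]},{"travel": [-0.001,0.001,0.1435],"delta_rot": [0,0,0]},{"travel": [-0.001,0.001,0.1435],"delta_rot": [0,0,0]}]}}

```text
t: 32.6
tool_pos: [0.5515, 0.2524, -0.0241]
orientation: [180.0, 0.0, -164.4]
force: [-0.8, -0.2, 0.5]
grip_width: 0.846
grasp_force: 0.0
```

>>> {"api": "step_arm", "payload": {"hand": 0, "grip_force": 25, "series": [{"travel": [0,0,0],"delta_rot": [0,0,0]},{"travel": [0,0,0],"delta_rot": [0,0,0]},{"travel": [0,0,0],"delta_rot": [0,0,0]},{"travel": [0,0,0],"delta_rot": [0,0,0]},{"travel": [0,0,0],"delta_rot": [0,0,0]}]}}

```text
t: 33.1
tool_pos: [0.5519, 0.2527, -0.0233]
orientation: [180.0, 0.1, -164.3]
force: [-1.4, -1.9, 5.6]
grip_width: 0.697
grasp_force: 25.8
```

>>> {"api": "step_arm", "payload": {"series": [{"travel": [0,0,-0.02],"delta_rot": [0,0,0]},{"travel": [0,0,-0.06],"delta_rot": [0,0,0]},{"travel": [0,0,-0.1],"delta_rot": [0,0,0]},{"travel": [0,0,-0.135],"delta_rot": [0,0,0]},{"travel": [0,0,-0.135],"delta_rot": [0,0,0]},{"travel": [0,0,-0.135],"delta_rot": [0,0,0]}]}}

```text
t: 33.7
tool_pos: [0.5517, 0.2527, 0.1117]
orientation: [180.0, 0.1, -164.3]
force: [-0.4, 0.0, -1.8]
grip_width: 0.696
grasp_force: 27.9
```

```bash
python3 go.py .532 .058 .115 181.3
```

```text
33.7 [0.5517 0.2527 0.1117] travel [ 0.0715 -0.1821 -0.0036] rot [0.0005 0.0024 0.2508]
```

>>> {"api": "step_arm", "payload": {"series": [{"travel": [0.014,-0.036,0],"delta_rot": [0,0,0.05]},{"travel": [0.028,-0.072,0],"delta_rot": [0,0,0.1]},{"travel": [0.042,-0.108,0],"delta_rot": [0,0,0.15]},{"travel": [0.056,-0.144,0],"delta_rot": [0,0,0.2]},{"travel": [0.0715,-0.182,0],"delta_rot": [0,0,0.251]},{"travel": [0.0715,-0.182,0],"delta_rot": [0,0,0.251]},{"travel": [0.0715,-0.182,0],"delta_rot": [0,0,0.251]},{"travel": [0.0715,-0.182,0],"delta_rot": [0,0,0.251]}]}}

```text
t: 34.5
tool_pos: [0.5312, 0.059, 0.1098]
orientation: [180.0, -0.0, -178.6]
force: [0.1, 0.9, 0.1]
grip_width: 0.697
grasp_force: 27.9
```

```bash
python3 go.py .532 .058 .022 181.3; python3 - <<'E'
from h import *
c=snap("wrist","w14"); im=c["pixels"]; hsv=cv2.cvtColor(im,cv2.COLOR_RGB2HSV)
z=.1117+.0233+.021
u,v=proj(c,(.532,.058,z)).astype(int); mk=cv2.inRange(hsv,(0,0,150),(180,50,255))*roi(c,u-90,u+90,v-75,v+100)
r,k=rect(c,cv2.morphologyEx(mk.astype(np.uint8),cv2.MORPH_CLOSE,np.ones((3,3))),z); print(r,(u,v),k.min(0),k.max(0))
E
```

```text
34.5 [0.5312 0.059  0.1098] travel [-0.0008 -0.0011  0.0878] rot [ 0.0006 -0.0008  0.0014]
[532.7  58.   68.6  58.2   1.3] (np.int64(276), np.int64(292)) [205 217] [349 362]
```

>>> {"api": "step_arm", "payload": {"series": [{"travel": [-0.0005,-0.0005,0.02],"delta_rot": [0,0,0]},{"travel": [-0.0005,-0.0005,0.04],"delta_rot": [0,0,0]},{"travel": [-0.0005,-0.0005,0.055],"delta_rot": [0,0,0]},{"travel": [-0.0005,-0.0005,0.067],"delta_rot": [0,0,0]},{"travel": [-0.0005,-0.0005,0.077],"delta_rot": [0,0,0]},{"travel": [-0.0005,-0.0005,0.086],"delta_rot": [0,0,0]},{"travel": [-0.0005,-0.0005,0.09],"delta_rot": [0,0,0]},{"travel": [-0.0005,-0.0005,0.094],"delta_rot": [0,0,0]},{"travel": [-0.0005,-0.0005,0.094],"delta_rot": [0,0,0]}]}}

```text
t: 35.45
tool_pos: [0.532, 0.0576, 0.0161]
orientation: [180.0, -0.0, -178.7]
force: [0.0, 0.2, -1.4]
grip_width: 0.689
grasp_force: 27.9
```

>>> {"api": "step_arm", "payload": {"series": [{"travel": [0,0,0.001],"delta_rot": [0,0,0]},{"travel": [0,0,0.002],"delta_rot": [0,0,0]},{"travel": [0,0,0.0025],"delta_rot": [0,0,0]},{"travel": [0,0,0.0025],"delta_rot": [0,0,0]}]}}

```text
t: 35.85
tool_pos: [0.532, 0.0576, 0.0138]
orientation: [180.0, 0.0, -178.7]
force: [0.7, -0.5, -0.6]
grip_width: 0.693
grasp_force: 27.9
```

>>> {"api": "step_arm", "payload": {"series": [{"travel": [0,0,0.0006],"delta_rot": [0,0,0]},{"travel": [0,0,0.0012],"delta_rot": [0,0,0]},{"travel": [0,0,0.0012],"delta_rot": [0,0,0]}]}}

```text
t: 36.15
tool_pos: [0.532, 0.0576, 0.0127]
orientation: [180.0, 0.0, -178.7]
force: [-0.9, -0.2, 2.9]
grip_width: 0.69
grasp_force: 28.3
```

Seated with light contact. Release, rise, and check.

>>> {"api": "step_arm", "payload": {"hand": 0.8, "series": [{"travel": [0,0,0],"delta_rot": [0,0,0]},{"travel": [0,0,0],"delta_rot": [0,0,0]},{"travel": [0,0,-0.004],"delta_rot": [0,0,0]},{"travel": [0,0,-0.02],"delta_rot": [0,0,0]},{"travel": [0,0,-0.05],"delta_rot": [0,0,0]},{"travel": [0,0,-0.09],"delta_rot": [0,0,0]},{"travel": [0,0,-0.13],"delta_rot": [0,0,0]},{"travel": [0,0,-0.16],"delta_rot": [0,0,0]},{"travel": [0,0,-0.17],"delta_rot": [0,0,0]},{"travel": [0,0,-0.17],"delta_rot": [0,0,0]}]}}

```text
t: 37.15
tool_pos: [0.5326, 0.0576, 0.1839]
orientation: [180.0, 0.1, -178.7]
force: [-0.2, -0.0, -0.6]
grip_width: 0.801
grasp_force: 0.0
```

```bash
python3 - <<'E'
from h import *
c=snap("wrist","w15"); s=ctrl.state(); print(s["tool_pos"]); im=c["pixels"]; hsv=cv2.cvtColor(im,cv2.COLOR_RGB2HSV)
u,v=proj(c,(.532,.058,.057)).astype(int); mk=cv2.inRange(hsv,(0,0,150),(180,50,255))*roi(c,u-55,u+55,v-50,v+52)
r,k=rect(c,cv2.morphologyEx(mk.astype(np.uint8),cv2.MORPH_CLOSE,np.ones((3,3))),.057); print(r,(u,v),k.min(0),k.max(0))
mk=cv2.inRange(hsv,(100,60,30),(135,255,255))*roi(c,u-28,u+28,v-40,v+40)
r,k=rect(c,cv2.morphologyEx(mk.astype(np.uint8),cv2.MORPH_CLOSE,np.ones((9,9))),.044); print("board",r)
print("tab at 1.96:",proj(c,(.592+.0485,.0605,.071+.1185)))
d=snap("side","s15"); u2,v2=proj(d,(.56,.06,.1)).astype(int)
a=cv2.resize(im[v-95:420,u-150:u+150],(400,int(400/300*(420-v+95)))); b=cv2.resize(d["pixels"][v2-55:v2+45,u2-50:u2+50],(390,390))
h=max(len(a),390); o=np.zeros((h,790,3),np.uint8); o[:len(a),:400]=a; o[:390,400:]=b; cv2.imwrite("pics/x15.png",o[:,:,::-1]); print(o.shape)
E
python3 go.py .62 .06 .25 180
```

```text
[0.53196697 0.05746021 0.18248089]
[532.5  49.7  75.9  74.    1.2] (np.int64(278), np.int64(197)) [229 157] [309 236]
board [532.7  56.7  52.9  42.2   1.2]
tab at 1.96: [279.38164815 410.97362747]
(424, 790, 3)
37.25 [0.5316 0.0574 0.1817] travel [-0.0884  0.0006 -0.0684] rot [ 0.0001 -0.0011  0.0227]
```

View pics/x15.png

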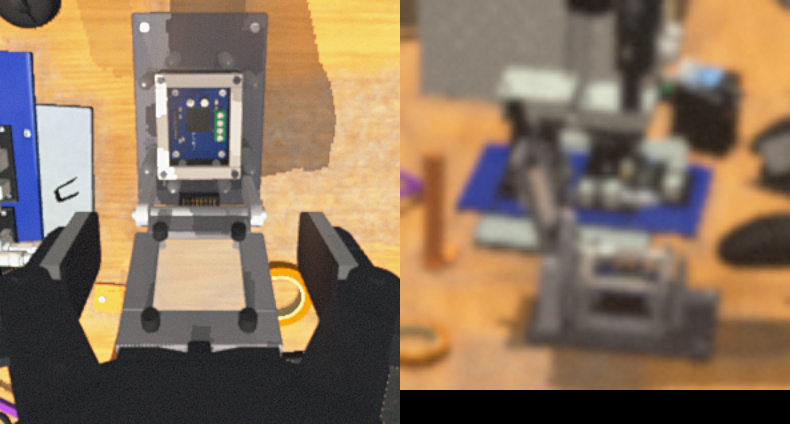

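The stack is right: the frame is square between the pins with the board inside, and the lid is leaning back with its tab near crop (200,347). I compute the lid angle from its front edge.

```bash
python3 - <<'E'
from h import *
c=load("w15"); u0,v0=128,102
print("edge",[(u0+x*.75,v0+y*.75) for x,y in((117,345),(283,345))])
for a in(1.8,1.9,2.0,2.1,2.2): print(a,[proj(c,(.592-.104*np.cos(a),y,.071+.104*np.sin(a))).round(0) for y in(.0175,.1035)],(.592-.128*np.cos(a)).round(4),(.071+.128*np.sin(a)).round(4))
E
python3 go.py .639 .0605 .25 180
```

```text
edge [(215.75, 360.75), (340.25, 360.75)]
1.8 [array([216., 358.]), array([344., 360.])] 0.6211 0.1957
1.9 [array([217., 367.]), array([342., 370.])] 0.6334 0.1921
2.0 [array([218., 375.]), array([340., 377.])] 0.6453 0.1874
2.1 [array([220., 380.]), array([338., 382.])] 0.6566 0.1815
2.2 [array([221., 384.]), array([336., 386.])] 0.6673 0.1745
37.25 [0.5316 0.0574 0.1817] travel [-0.1074  0.0006 -0.0684] rot [ 0.0001 -0.0011  0.0227]
```

>>> {"api": "step_arm", "payload": {"hand": 0.5, "series": [{"travel": [0,0,-0.035],"delta_rot": [0,0,0]},{"travel": [-0.01,0,-0.065],"delta_rot": [0,0,0]},{"travel": [-0.04,0,-0.065],"delta_rot": [0,0,0]},{"travel": [-0.075,0.0025,-0.065],"delta_rot": [0,0,0]},{"travel": [-0.107,0.0025,-0.065],"delta_rot": [0,0,0]},{"travel": [-0.107,0.0025,-0.065],"delta_rot": [0,0,0]},{"travel": [-0.107,0.0025,-0.065],"delta_rot": [0,0,0]},{"travel": [-0.107,0.0025,-0.065],"delta_rot": [0,0,0]}]}}

```text
t: 38.05
tool_pos: [0.6381, 0.0626, 0.2466]
orientation: [180.0, -0.1, -178.7]
force: [-1.2, -0.0, 0.3]
grip_width: 0.496
grasp_force: 0.0
```

```bash
python3 go.py .639 .0605 .155 181.3
python3 - <<'E'
from h import *
# lid angle from both fixed cameras: dark lid edge seen edge-on; predicted tab pixels
d=snap("scene","e16"); s=snap("side","s16")
for c in(d,s):
    print([proj(c,(.592-.128*np.cos(a),.06,.071+.128*np.sin(a))).round(0) for a in(1.7,1.8,1.9,2.,2.1)])
c=snap("wrist","w16"); g=cv2.cvtColor(c["pixels"],cv2.COLOR_RGB2GRAY)
for a in(1.8,1.9,2.,2.1): print(a,[proj(c,(.592-r*np.cos(a),.06,.071+r*np.sin(a))).round(0) for r in(.104,.128,.14)])
u=int(proj(c,(.639,.0605,.19))[0]); print(u); print([(v,int(g[v,u-5]),int(g[v,u]),int(g[v,u+20])) for v in range(150,330,5)])
E
```

```text
38.05 [0.6381 0.0626 0.2466] travel [-0.001  -0.0021  0.0916] rot [ 0.0001 -0.0018  0.0003]
[array([295., 123.]), array([291., 123.]), array([287., 123.]), array([283., 124.]), array([280., 125.])]
[array([289., 138.]), array([285., 138.]), array([281., 139.]), array([278., 140.]), array([274., 141.])]
1.8 [array([276., 185.]), array([275., 199.]), array([275., 207.])]
1.9 [array([275., 197.]), array([275., 214.]), array([275., 224.])]
2.0 [array([275., 208.]), array([275., 228.]), array([274., 239.])]
2.1 [array([275., 217.]), array([274., 240.]), array([274., 252.])]
275
[(150, 110, 105, 89), (155, 147, 149, 151), (160, 163, 163, 163), (165, 164, 162, 168), (170, 161, 164, 163), (175, 170, 168, 169), (180, 96, 94, 90), (185, 66, 69, 91), (190, 60, 56, 102), (195, 60, 53, 92), (200, 62, 53, 140), (205, 54, 51, 136), (210, 54, 52, 118), (215, 57, 57, 124), (220, 49, 44, 119), (225, 204, 205, 121), (230, 196, 193, 201), (235, 192, 185, 200), (240, 187, 191, 208), (245, 187, 190, 209), (250, 176, 185, 202), (255, 188, 193, 202), (260, 181, 185, 201), (265, 191, 187, 197), (270, 184, 189, 217), (275, 212, 213, 201), (280, 203, 203, 29), (285, 203, 205, 70), (290, 209, 206, 63), (295, 214, 210, 66), (300, 215, 213, 71), (305, 208, 212, 64), (310, 214, 206, 76), (315, 195, 201, 71), (320, 203, 202, 73), (325, 213, 214, 79)]
```

The tab tip at v≈223 gives about 1.88 rad, so the grip point is at about (0.630, 0.0605, 0.193). Descend and pinch.

>>> {"api": "step_arm", "payload": {"series": [{"travel": [0.008,-0.0005,0.03],"delta_rot": [0,0,0]},{"travel": [0.008,-0.0005,0.06],"delta_rot": [0,0,0]},{"travel": [0.008,-0.0005,0.08],"delta_rot": [0,0,0]},{"travel": [0.008,-0.0005,0.09],"delta_rot": [0,0,0]},{"travel": [0.008,-0.0005,0.09],"delta_rot": [0,0,0]},{"travel": [0.008,-0.0005,0.09],"delta_rot": [0,0,0]}]}}

```text
t: 38.8
tool_pos: [0.6314, 0.0619, 0.1586]
orientation: [180.0, 0.1, -178.7]
force: [-0.2, -0.2, 0.1]
grip_width: 0.499
grasp_force: 0.0
```

>>> {"api": "step_arm", "payload": {"hand": 0, "grip_force": 30, "series": [{"travel": [0,0,0],"delta_rot": [0,0,0]},{"travel": [0,0,0],"delta_rot": [0,0,0]},{"travel": [0,0,0],"delta_rot": [0,0,0]},{"travel": [0,0,0],"delta_rot": [0,0,0]},{"travel": [0,0,0],"delta_rot": [0,0,0]}]}}

```text
t: 39.3
tool_pos: [0.6317, 0.0601, 0.1587]
orientation: [-179.9, 0.1, -178.8]
force: [0.7, -7.8, 5.6]
grip_width: 0.132
grasp_force: 33.2
```

```bash
python3 - <<'E'
import numpy as np
a0=1.88
for i in range(1,21):
    a=max(a0-i*.1,0)
    d=np.array([.128*(np.cos(a)-np.cos(a0)),-.128*(np.sin(a)-np.sin(a0))]); print(i,round(a,2),d.round(4))
E
```

```text
1 1.78 [ 0.0124 -0.0033]
2 1.68 [ 0.025  -0.0053]
3 1.58 [ 0.0378 -0.0061]
4 1.48 [ 0.0506 -0.0055]
5 1.38 [ 0.0632 -0.0037]
6 1.28 [ 0.0756 -0.0007]
7 1.18 [0.0877 0.0036]
8 1.08 [0.0993 0.009 ]
9 0.98 [0.1102 0.0156]
10 0.88 [0.1205 0.0233]
11 0.78 [0.1299 0.0319]
12 0.68 [0.1385 0.0414]
13 0.58 [0.146  0.0518]
14 0.48 [0.1525 0.0628]
15 0.38 [0.1578 0.0745]
16 0.28 [0.162  0.0866]
17 0.18 [0.1649 0.099 ]
18 0.08 [0.1665 0.1117]
19 0 [0.167  0.1219]
20 0 [0.167  0.1219]
```

Gripped. Swing the lid shut along the arc.

>>> {"api": "step_arm", "payload": {"series": [{"travel": [0.006,-0.0005,-0.002],"delta_rot": [0,0,0]},{"travel": [0.0124,-0.001,-0.0033],"delta_rot": [0,0,0]},{"travel": [0.025,-0.001,-0.0053],"delta_rot": [0,0,0]},{"travel": [0.0378,-0.001,-0.0061],"delta_rot": [0,0,0]},{"travel": [0.0506,-0.001,-0.0055],"delta_rot": [0,0,0]},{"travel": [0.0632,-0.001,-0.0037],"delta_rot": [0,0,0]},{"travel": [0.0756,-0.001,-0.0007],"delta_rot": [0,0,0]},{"travel": [0.0877,-0.001,0.0036],"delta_rot": [0,0,0]},{"travel": [0.0993,-0.001,0.009],"delta_rot": [0,0,0]},{"travel": [0.0993,-0.001,0.009],"delta_rot": [0,0,0]}]}}

```text
t: 40.3
tool_pos: [0.531, 0.058, 0.1493]
orientation: [-180.0, 0.0, -178.7]
force: [-4.2, -4.1, 9.1]
grip_width: 0.126
grasp_force: 35.1
```

>>> {"api": "step_arm", "payload": {"series": [{"travel": [0.0109,0,0.0066],"delta_rot": [0,0,0]},{"travel": [0.0212,0,0.0143],"delta_rot": [0,0,0]},{"travel": [0.0306,0,0.0229],"delta_rot": [0,0,0]},{"travel": [0.0392,0,0.0324],"delta_rot": [0,0,0]},{"travel": [0.0467,0,0.0428],"delta_rot": [0,0,0]},{"travel": [0.0532,0,0.0538],"delta_rot": [0,0,0]},{"travel": [0.0585,0,0.0655],"delta_rot": [0,0,0]},{"travel": [0.0627,0,0.0776],"delta_rot": [0,0,0]},{"travel": [0.0627,0,0.0776],"delta_rot": [0,0,0]}]}}

```text
t: 41.2
tool_pos: [0.4674, 0.0567, 0.0702]
orientation: [-180.0, -0.2, -178.7]
force: [-8.5, -3.1, 3.2]
grip_width: 0.128
grasp_force: 44.2
```

>>> {"api": "step_arm", "payload": {"series": [{"travel": [0.003,0,0.006],"delta_rot": [0,0,0]},{"travel": [0.0045,0,0.0124],"delta_rot": [0,0,0]},{"travel": [0.006,0,0.019],"delta_rot": [0,0,0]},{"travel": [0.006,0,0.0251],"delta_rot": [0,0,0]},{"travel": [0.0065,0,0.03],"delta_rot": [0,0,0]},{"travel": [0.0065,0,0.03],"delta_rot": [0,0,0]}]}}

```text
t: 41.8
tool_pos: [0.4615, 0.0566, 0.0407]
orientation: [-180.0, -0.1, -178.7]
force: [-7.7, -3.4, 2.0]
grip_width: 0.128
grasp_force: 46.3
```

>>> {"api": "step_arm", "payload": {"series": [{"travel": [0.001,0,0.003],"delta_rot": [0,0,0]},{"travel": [0.001,0,0.005],"delta_rot": [0,0,0]},{"travel": [0.001,0,0.006],"delta_rot": [0,0,0]},{"travel": [0.001,0,0.006],"delta_rot": [0,0,0]}]}}

```text
t: 42.2
tool_pos: [0.4611, 0.0566, 0.0352]
orientation: [-180.0, -0.1, -178.7]
force: [-5.8, -2.9, -0.1]
grip_width: 0.129
grasp_force: 46.6
```

>>> {"api": "step_arm", "payload": {"series": [{"travel": [0,0,0.0015],"delta_rot": [0,0,0]},{"travel": [0,0,0.003],"delta_rot": [0,0,0]},{"travel": [0,0,0.003],"delta_rot": [0,0,0]}]}}

```text
t: 42.5
tool_pos: [0.461, 0.0566, 0.0322]
orientation: [-180.0, -0.1, -178.7]
force: [-6.6, -3.0, 1.8]
grip_width: 0.129
grasp_force: 46.8
```

>>> {"api": "step_arm", "payload": {"series": [{"travel": [0,0,0.0015],"delta_rot": [0,0,0]},{"travel": [0,0,0.003],"delta_rot": [0,0,0]},{"travel": [0,0,0.003],"delta_rot": [0,0,0]}]}}

```text
t: 42.8
tool_pos: [0.4609, 0.0566, 0.0291]
orientation: [-180.0, -0.1, -178.7]
force: [-6.6, -3.3, 1.3]
grip_width: 0.13
grasp_force: 47.1
```

>>> {"api": "step_arm", "payload": {"series": [{"travel": [0,0,0.0015],"delta_rot": [0,0,0]},{"travel": [0,0,0.003],"delta_rot": [0,0,0]},{"travel": [0,0,0.003],"delta_rot": [0,0,0]}]}}

```text
t: 43.1
tool_pos: [0.4609, 0.0566, 0.0261]
orientation: [-180.0, -0.1, -178.7]
force: [-6.3, -2.9, 1.2]
grip_width: 0.131
grasp_force: 47.3
```

```bash
python3 - <<'E'
from h import *
c=snap("wrist","w17"); g=cv2.cvtColor(c["pixels"],cv2.COLOR_RGB2GRAY)
for y in(.022,.092):
    for a in(0,.05,.1,.15,.2,.25): print(a,[proj(c,(.592-.104*np.cos(a)-.0035*np.sin(a),y,.071+.104*np.sin(a)+.0035*np.cos(a))).round(0)],end=" ")
    u,v=proj(c,(.488,y,.0745)).astype(int); print("\n",u,v,[(k,int(g[k,u])) for k in range(v-40,v+45,3)])
print("tab tip",[(a,proj(c,(.592-.14*np.cos(a),.0565,.071+.14*np.sin(a)+.007)).round(0)) for a in(0,.1,.2)])
u=int(proj(c,(.452,.0565,.071))[0]); print(u,[(k,int(g[k,u])) for k in range(190,270,3)])
E
```

```text
0 [array([199., 348.])] 0.05 [array([196., 356.])] 0.1 [array([193., 365.])] 0.15 [array([190., 375.])] 0.2 [array([187., 387.])] 0.25 [array([183., 400.])] 
 199 347 [(307, 128), (310, 32), (313, 33), (316, 37), (319, 32), (322, 39), (325, 38), (328, 41), (331, 43), (334, 38), (337, 38), (340, 43), (343, 42), (346, 42), (349, 36), (352, 44), (355, 37), (358, 45), (361, 40), (364, 42), (367, 44), (370, 48), (373, 40), (376, 40), (379, 39), (382, 45), (385, 40), (388, 45), (391, 43)]
0 [array([358., 351.])] 0.05 [array([361., 359.])] 0.1 [array([364., 368.])] 0.15 [array([367., 379.])] 0.2 [array([371., 390.])] 0.25 [array([374., 403.])] 
 358 350 [(310, 46), (313, 49), (316, 44), (319, 45), (322, 42), (325, 44), (328, 43), (331, 46), (334, 35), (337, 41), (340, 43), (343, 46), (346, 37), (349, 47), (352, 35), (355, 42), (358, 44), (361, 39), (364, 40), (367, 32), (370, 44), (373, 39), (376, 36), (379, 44), (382, 42), (385, 38), (388, 47), (391, 40), (394, 39)]
tab tip [(0, array([280., 278.])), (0.1, array([280., 298.])), (0.2, array([280., 327.]))]
279 [(190, 129), (193, 122), (196, 127), (199, 125), (202, 126), (205, 129), (208, 129), (211, 124), (214, 124), (217, 127), (220, 126), (223, 115), (226, 62), (229, 71), (232, 69), (235, 72), (238, 73), (241, 67), (244, 71), (247, 70), (250, 70), (253, 66), (256, 66), (259, 67), (262, 67), (265, 70), (268, 71)]
```

The gripper hides the lid from this view. I keep easing down until the stop is felt.

>>> {"api": "step_arm", "payload": {"series": [{"travel": [0,0,0.002],"delta_rot": [0,0,0]},{"travel": [0,0,0.004],"delta_rot": [0,0,0]},{"travel": [0,0,0.004],"delta_rot": [0,0,0]}]}}

```text
t: 43.45
tool_pos: [0.461, 0.0566, 0.0224]
orientation: [-180.0, -0.1, -178.7]
force: [-8.2, -3.8, 9.3]
grip_width: 0.134
grasp_force: 48.8
```

```bash
python3 - <<'E'
from h import *
for n in("scene","side"):
    c=snap(n,n[0]+"18"); g=cv2.cvtColor(c["pixels"],cv2.COLOR_RGB2GRAY)
    for x in(.495,.51,.53,.56):
        u,v=proj(c,(x,.101,.071)).round().astype(int); print(n,x,(u,v),"dv/0.1rad",(proj(c,(x,.101,.071+.1*(.592-x)))[1]-v).round(1),g[v-12:v+12,u].tolist())
E
```

```text
scene 0.495 (np.int64(327), np.int64(176)) dv/0.1rad -2.8 [183, 175, 148, 116, 90, 78, 79, 86, 84, 79, 81, 77, 73, 82, 95, 91, 84, 76, 70, 60, 47, 41, 56, 75]
scene 0.51 (np.int64(322), np.int64(175)) dv/0.1rad -2.4 [204, 218, 219, 214, 212, 216, 216, 202, 160, 109, 78, 73, 76, 94, 106, 92, 68, 56, 57, 50, 39, 32, 47, 68]
scene 0.53 (np.int64(315), np.int64(174)) dv/0.1rad -2.2 [206, 216, 217, 213, 213, 211, 210, 194, 166, 143, 132, 113, 90, 99, 103, 86, 46, 16, 13, 16, 11, 20, 47, 78]
scene 0.56 (np.int64(306), np.int64(172)) dv/0.1rad -1.4 [146, 142, 144, 150, 158, 172, 184, 183, 170, 154, 141, 117, 87, 89, 98, 94, 84, 78, 69, 64, 59, 55, 58, 74]
side 0.495 (np.int64(321), np.int64(183)) dv/0.1rad -3.0 [116, 101, 90, 89, 90, 88, 90, 89, 91, 93, 92, 90, 88, 89, 96, 89, 82, 82, 77, 72, 70, 73, 74, 81]
side 0.51 (np.int64(316), np.int64(182)) dv/0.1rad -2.1 [153, 175, 206, 222, 225, 221, 221, 215, 198, 161, 116, 99, 97, 103, 111, 107, 93, 79, 77, 70, 62, 59, 68, 88]
side 0.53 (np.int64(310), np.int64(181)) dv/0.1rad -1.2 [140, 156, 182, 216, 227, 228, 228, 226, 221, 204, 177, 151, 130, 108, 111, 114, 91, 63, 39, 42, 44, 43, 59, 85]
side 0.56 (np.int64(301), np.int64(180)) dv/0.1rad -0.4 [138, 163, 178, 189, 187, 194, 203, 214, 214, 199, 173, 158, 136, 109, 103, 109, 104, 93, 85, 85, 84, 83, 85, 90]
```

The lid's side face now sits at the same offset from the level prediction at every x in both cameras, and the stop pushes back with 9 N. It is closed, so I release and rise.

>>> {"api": "step_arm", "payload": {"hand": 0.5, "series": [{"travel": [0,0,0],"delta_rot": [0,0,0]},{"travel": [0,0,0],"delta_rot": [0,0,0]},{"travel": [0,0,0],"delta_rot": [0,0,0]},{"travel": [0,0,0],"delta_rot": [0,0,0]},{"travel": [0,0,-0.02],"delta_rot": [0,0,0]},{"travel": [0,0,-0.06],"delta_rot": [0,0,0]},{"travel": [0,0,-0.1],"delta_rot": [0,0,0]},{"travel": [0,0,-0.14],"delta_rot": [0,0,0]},{"travel": [0,0,-0.16],"delta_rot": [0,0,0]},{"travel": [0,0,-0.16],"delta_rot": [0,0,0]}]}}

```text
t: 44.55
tool_pos: [0.463, 0.0572, 0.1848]
orientation: [180.0, 0.3, -178.7]
force: [1.0, 0.2, -0.5]
grip_width: 0.501
grasp_force: 0.0
```

```bash
python3 - <<'E'
from h import *
for n in("scene","side"):
    c=snap(n,n[0]+"19"); g=cv2.cvtColor(c["pixels"],cv2.COLOR_RGB2GRAY)
    for x in(.495,.51,.53,.56):
        u,v=proj(c,(x,.101,.071)).round().astype(int); print(n,x,g[v-12:v+12,u].tolist())
c=snap("wrist","w19"); g=cv2.cvtColor(c["pixels"],cv2.COLOR_RGB2GRAY)
for a in(0,.05,.1,.2): print(a,[proj(c,(.592-r*np.cos(a),.0565,.078+r*np.sin(a))).round(0) for r in(.14,.104)])
u=int(proj(c,(.46,.0565,.078))[0]); print([(k,int(g[k,u])) for k in range(150,290,3)])
print(ctrl.state()["tool_pos"])
E
```

```text
scene 0.495 [185, 177, 148, 115, 89, 76, 77, 85, 84, 80, 75, 69, 69, 81, 92, 91, 83, 74, 71, 58, 45, 40, 53, 75]
scene 0.51 [203, 217, 215, 213, 212, 212, 211, 200, 161, 108, 76, 69, 75, 93, 105, 93, 66, 54, 53, 49, 40, 34, 44, 70]
scene 0.53 [207, 214, 216, 212, 211, 209, 204, 193, 168, 149, 136, 112, 90, 99, 104, 85, 48, 16, 12, 14, 13, 21, 49, 77]
scene 0.56 [134, 133, 132, 139, 152, 171, 185, 179, 167, 154, 141, 116, 87, 86, 97, 93, 84, 77, 69, 63, 56, 55, 57, 73]
side 0.495 [149, 131, 104, 92, 87, 89, 91, 90, 93, 89, 88, 84, 82, 89, 96, 89, 84, 78, 74, 73, 67, 71, 78, 82]
side 0.51 [152, 175, 203, 217, 222, 220, 218, 211, 197, 163, 122, 94, 91, 100, 110, 104, 88, 77, 72, 70, 63, 57, 71, 90]
side 0.53 [138, 153, 181, 213, 225, 226, 224, 223, 219, 207, 179, 156, 135, 111, 110, 110, 93, 64, 44, 42, 43, 41, 59, 84]
side 0.56 [129, 153, 176, 183, 187, 189, 199, 213, 212, 197, 170, 151, 131, 106, 101, 108, 103, 90, 85, 83, 84, 79, 80, 90]
0 [array([278., 194.]), array([277., 233.])]
0.05 [array([278., 196.]), array([277., 235.])]
0.1 [array([278., 198.]), array([277., 238.])]
0.2 [array([278., 205.]), array([277., 244.])]
[(150, 119), (153, 127), (156, 119), (159, 139), (162, 146), (165, 147), (168, 138), (171, 128), (174, 126), (177, 127), (180, 114), (183, 87), (186, 83), (189, 84), (192, 76), (195, 57), (198, 55), (201, 65), (204, 60), (207, 58), (210, 67), (213, 68), (216, 56), (219, 64), (222, 57), (225, 55), (228, 55), (231, 48), (234, 65), (237, 130), (240, 125), (243, 127), (246, 122), (249, 127), (252, 123), (255, 234), (258, 225), (261, 225), (264, 226), (267, 225), (270, 228), (273, 228), (276, 227), (279, 227), (282, 227), (285, 228), (288, 223)]
[0.46113341 0.0568607  0.18126706]
```

>>> {"api": "step_arm", "payload": {"series": [{"travel": [0,0,0],"delta_rot": [0,0,0]},{"travel": [0,0,0],"delta_rot": [0,0,0]},{"travel": [0,0,0],"delta_rot": [0,0,0]}]}}

```text
t: 45.0
tool_pos: [0.4613, 0.057, 0.1814]
orientation: [180.0, -0.1, -178.7]
force: [-0.4, 0.2, -0.2]
grip_width: 0.506
grasp_force: 0.0
```

```bash
python3 -c "
from rig import ctrl
print(ctrl.finish_job())"
```

```text
the job is handed in; nothing more can be done
None
```

I handed the job in at 45 s of the 125 s allowed: the riser, contact block, blue board and white frame are stacked in the jig and the lid is closed and released, though the hand-in returned no verdict.

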